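Refit the cover of a used-fittings bin, then empty the scoop through its flap

ROBOT

A 6-joint arm with a two-finger parallel gripper is mounted at the origin on the work surface. World frame = base frame: x ahead of the robot, y to its left, z up, the work surface at z = 0. Lengths are in m, angles in rad, forces in N, time in s.
With the tool pointing down it reaches from about 0.35 to 0.975 m from the base axis. Payload 4.9 kg.
Tool frame: the origin (TCP) lies at the centre of the arm's flange, where the gripper is bolted on; the fingertips stand 173 mm ahead of it and the grasp point (between the pads) lies 155 mm ahead of it (ctrl.finger_overhang is the distance from the TCP to the fingertips, in m); z points along the fingers, y is the direction in which the jaws open and shut (so a half turn about z gives the same grasp; the last joint's range is limited). The gripper opens to 85 mm and grips with 20 to 120 N. Pads are 22 mm wide; open, the fingers measure 114 mm over their backs; the gripper's body (76 mm by 85 mm) begins 54 mm behind the grasp point. The pads swing forward as they close: fully open they stand 13 mm farther back than shut.
Start: joints at [1.012, 0.053, 1.613, -0, 1.476, -0.119], TCP at [0.266, 0.566, 0.405] pointing down, gripper open.
Joint ranges: [-3.01, 3.01], [-1.01, 2.22], [0.06, 2.58], [-1.02, 4.17], [0.09, 2.62], [-3.14, 3.14]. Speed limits (rad/s): [2.57, 2.57, 3.14, 3.14, 3.14, 3.14].

INTERFACE

Orientations are given as a rotation vector (axis times angle).
In Python, from station import ctrl, eyes, spotter gives the robot as it stands.
- The arm moves only by the shell command python3 -m crank 'ROWS' [FORCE]. ROWS is JSON, a list of rows, each a list of 7 numbers: the turn, a rotation vector about the tool's x, y, z in rad, then the shift along the tool's x, y, z in mm, then the closure, from -1 (fully open) to 1 (shut). A call has 1 to 8 rows; each row shifts and turns the pose as measured when the row begins, along the tool's axes as they then stand; what a row does not reach is not made up. A row lasts 1/12 s, in which the tool goes at most 41.7 mm and 7.16 degrees, less where a joint would pass 70% of its speed; a pose out of reach is approached as far as the arm can. A call is refused whole if a number of a shift passes 41.7 or a number of a turn 0.125, either way. A call with a gripper value outside its range is refused whole. The fingers move at their own pace and stop on an object; FORCE is the grip in N (left out, the last holds). Time passes only in rows, so rows that do not move let the fingers close. It gives the time, the measured TCP pose, the force and the opening at its end, in the units of the state.
- ctrl.get_obs(): the state, without advancing time (a new reading comes with each control period).
- eyes.get_image(name): name is "scene" or "side" or "wrist"; returns a dict with "image" (400x640x3 uint8, red, green, blue), "vertical_fov" (degrees; the focal length in pixels is half the picture's height over the tangent of half this angle, whatever the lens; pixels are square), "cx", "cy" (the principal point, pixels), "dist" ([k1, k2, p1, p2, k3] as OpenCV has them; the pictures are not rectified), "rvec" (rotation vector, rad) and "tvec" (3), from world to camera coordinates, as OpenCV has them; the wrist camera has in their place "mount" (4x4, takes a point from camera to tool coordinates, whose origin is the TCP and whose axes are the flange's). Camera axes: x right, y down, z forward; pixel columns grow to the right and rows downward; lengths in m; the calibration is good to about 2 mm. A picture is of the moment at which its call begins: read the wrist's pose just before it. There is no depth.
- ctrl.finish_job(): hands the job in, once; it reports no verdict.
Trained networks look in a picture, given as the dict that the camera call returned (one of the last four; its "shot" number tells which), for a name from the list of things; names that differ only in an ending like _2 or _b are one class to them, and where a whole thing is asked for, a point or a joint stands for the part that bears it (a point fixed in the world has none). Each returns a list of dicts, best first, with "confidence" (0 to 1); they miss things now and then, are a little off and sometimes report something else, mostly with a low value. They report only what shows in the picture. A call takes as long as a camera call. They do not tell look-alikes from the thing itself.
- spotter.look_for(query, picture): "centre" ([x, y, z] in m, in world coordinates, good to about 4 mm: the middle of the surface that is visible of it).
- spotter.outline_of(query, picture): "region" (400x640 bool, what is visible of it).
- spotter.mark_of(query, picture): "centre" ([x, y, z] in m, in world coordinates, good to about 4 mm: a listed point, or the origin of a listed thing).
The state is a dict: "t": time; "q": joint angles; "dq": joint speeds; "effort": joint torques, N m; "tool_pos": TCP position; "tool_rot": TCP orientation; "contact_force": force on the tool from outside, world axes, zero at the start; "wrist_torque": the same for the moment, N m; "opening": finger opening in m.
Only numpy, scipy, OpenCV 4.12 (cv2) and the standard library are available. Lean on these libraries where they do the work, as an engineer would, in place of code of your own. Each camera call takes 0.05 s, during which the arm holds its last target.

TASK

Put the used-fittings bin back into service: take its steel cover from the sloping stand without dropping it, lay it over the open half of the bin between the two spring clips, and press it down until it lies flat on the bin top with both clips snapped over it. Then pick up the scoop by its top handle, push the bin's chute flap open with the scoop's lip and tip both brass couplings through it without touching them with the gripper. Set the empty scoop down flat on the bench, and leave the other things on the bench where they are.

Things in the scene. Friction and masses are not known exactly. Their poses are not given: they have to be found in the camera images.
- bin: Cream sheet-steel box fixed to the bench, 190 (x) x 290 (y) x 130 mm high; origin at the centre of its underside, z up. Its top, at z = 130 mm, has two openings: on the +y half a 110 x 84 mm one for the cover (see seat), on the -y half the flap chute (see flap_hinge). The inside is one empty space 126 mm deep.
- seat (a point): Centre of the cover's seat, at (0, 65, 130) mm of the bin, on its top; axes as the bin. A seated cover has its origin here, its x along the bin's x either way round, 2 to 3 mm play. Flared rails 12 mm tall run along x at y = -55 and +55 mm from here; 6 mm stops and the two spring clips stand at the x ends.
- clip_near (a joint): Travel (m) of the spring clip at the seat's -x end, 0 at rest, to 0.01 pushed outwards. A steel leaf 28 mm wide before a black housing (77 to 90 mm from the seat centre, 26 mm tall): its ramp slopes from 70 mm out, 23 mm above the top, in to 61 mm out, 8 mm above. A laid cover rests on both ramps 8 to 20 mm high.
- clip_far (a joint): The same clip at the seat's +x end. Pressing the cover straight down on its handle with some 10 to 18 N in all springs both leaves outwards until they snap back over its edges; it then lies on the bin top.
- flap_hinge (a point): Middle of the flap's hinge line, at (0, -130, 130) mm of the bin, on its top; axes as the bin. The bin's -y edge is 15 mm behind it. The flap, a steel plate 112 mm wide (x) and 80 mm long, runs from the hinge to +y, flush with the top. Guard walls 35 mm tall at x = -60 and +60 mm and 84 mm beyond the hinge; open on the -y side, where the scoop comes in.
- flap (a joint): Angle of the flap, rad: 0 closed, to 1.3 as its +y end swings down into the bin. A weak spring holds and returns it (0.1 Nm closed, 0.2 Nm wide open: 3 to 6 N pushed down 30 to 40 mm from the hinge). The couplings' weight alone does not open it far: it has to be held down.
- stand: Fixed grey stand with a flat aluminium slope 110 mm wide and 140 mm long, on a 150 x 120 mm foot; origin at the centre of its underside. The slope rises to the stand's +x at 28 degrees, so it faces -x and up; a low ledge across its lower end (5 mm) stops the cover.
- cover: Loose steel plate 130 (x) x 100 (y) x 6 mm, 0.25 kg; origin at the centre of its underside, z normal to it towards its black bridge handle: a bar 80 mm long along x, 14 mm wide and 14 mm tall, its middle 36 mm above the underside (top 43 mm), on posts at x = -33 and +33 mm. It starts on the stand's slope, x up the slope, so tilted 28 degrees.
- scoop: Loose aluminium scoop, 130 (x) x 84 (y) mm, 0.22 kg, standing on the bench; origin at the centre of its underside, z up. Flat floor 3 mm thick, open mouth at +x, side walls 30 mm tall ending 25 mm before the lip, back wall 42 mm. A black 14 x 14 mm handle bar runs along x from -65 to +35 mm over the pan, its middle 78 mm above the underside, on a post at the back.
- scoop_lip (a point): Middle of the scoop's lip (front edge of the underside), at (65, 0, 0) mm of the scoop; axes as the scoop.
- coupling_a: Loose brass hex coupling, 30 mm across flats, 64 mm long along its y axis, 0.07 kg; origin at its centre. Lies on a flat across the scoop, near its back. It stays put on a floor sloped up to about 25 degrees and rolls down beyond about 35 degrees.
- coupling_b: A second coupling like coupling_a, lying beside it nearer the mouth of the scoop.
- jar: bystander: clear screw-lid jar, 64 mm across, 85 mm tall; origin at its foot; leave it alone
- spanner: bystander: steel open spanner lying flat, 150 mm long; origin at its foot; leave it alone
- beaker: bystander: open steel cup, 72 mm across, 100 mm tall; origin at its foot; leave it alone
- bottle: bystander: white plastic bottle, 60 mm across, 150 mm tall; origin at its foot; leave it alone
- weight: bystander: dark steel disc weight, 52 mm across, 50 mm tall; origin at its foot; leave it alone
- dish: bystander: white ceramic dish, 100 mm across, 30 mm tall; origin at its foot; leave it alone
Not all that is in view belongs to the job. What is shaped like the cover but turquoise is not meant.

How it is judged:
By the outcome, as a careful person would: the job done as asked, in the order asked, and still so for the second after the job is handed in, with the robot touching nothing.
It also fails if it takes over 67 s, if anything falls off the work surface, if the arm or the gripper's body presses on something with over 40 N, if the wrist force passes 120 N, or if a joint passes its speed limit or range.

## Working session

There is one attempt and no reset: what is moved stays moved. The work goes in short steps, Python scripts to look and compute and a shell command to move; the robot and the scene stay as the last step left them, time stands still between calls to the robot, and variables do not carry over. Pictures are saved under pics/ and viewed, and the job is handed in when it is done.

```bash
ls; mkdir -p pics
python3 - <<'E'
from station import ctrl, eyes, spotter
import cv2
o=ctrl.get_obs(); print(o, ctrl.finger_overhang)
for n in ["scene","side","wrist"]:
    p=eyes.get_image(n); cv2.imwrite(f"pics/{n}0.png",p["image"][:,:,::-1])
    print(n,{k:v for k,v in p.items() if k!="image"})
print(ctrl.get_obs()["t"])
E
```

```text
pics
{'t': 0.0, 'q': array([ 1.01200490e+00,  5.33479595e-02,  1.61431414e+00, -2.93656781e-05,
        1.47599579e+00, -1.19023126e-01]), 'dq': array([ 0.0006137 , -0.00124237, -0.00123434, -0.00055689,  0.00064474,
       -0.00056451]), 'effort': array([ 7.10676904e-04, -3.93671143e+01, -3.70179892e+01, -1.11467423e-04,
        7.09979635e-03, -4.05093635e-05]), 'tool_pos': array([0.26594969, 0.56528908, 0.40345614]), 'tool_rot': array([-0.68508502, -3.06530799,  0.00307415]), 'contact_force': array([-0.07884848,  0.68610623, -0.24914325]), 'wrist_torque': array([ 0.03285188, -0.03052664, -0.06835323]), 'opening': 0.08524530856092219} 0.1734
scene {'vertical_fov': 56.247713737597444, 'cx': 314.6623556827057, 'cy': 201.50107948572406, 'dist': array([-0.04280467,  0.        ,  0.        ,  0.        ,  0.        ]), 'rvec': array([ 1.37698608,  2.33043408, -0.79885889]), 'tvec': array([ 0.15733806, -0.32573398,  1.68787814]), 'shot': 1}
side {'vertical_fov': 51.79392960589209, 'cx': 317.88534098044397, 'cy': 196.23183367153206, 'dist': array([-0.03388826,  0.        ,  0.        ,  0.        ,  0.        ]), 'rvec': array([ 1.9785317 , -0.78710748,  0.45095592]), 'tvec': array([-0.30444525,  0.32594963,  1.02793252]), 'shot': 2}
wrist {'vertical_fov': 58.665581774778865, 'cx': 325.3653605407655, 'cy': 202.97023274790203, 'dist': array([-0.07672663,  0.        ,  0.        ,  0.        ,  0.        ]), 'mount': array([[ 3.61153386e-04, -9.44763894e-01, -3.27751512e-01,
         8.50963771e-02],
       [ 9.99999711e-01,  1.22170045e-04,  7.49749202e-04,
         1.67015525e-04],
       [-6.68294559e-04, -3.27751688e-01,  9.44763666e-01,
         3.01306789e-02],
       [ 0.00000000e+00,  0.00000000e+00,  0.00000000e+00,
         1.00000000e+00]]), 'shot': 3}
0.15
```

View pics/scene0.png

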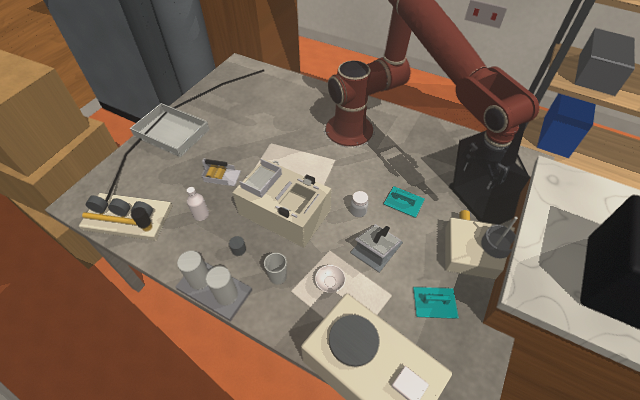

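View pics/side0.png

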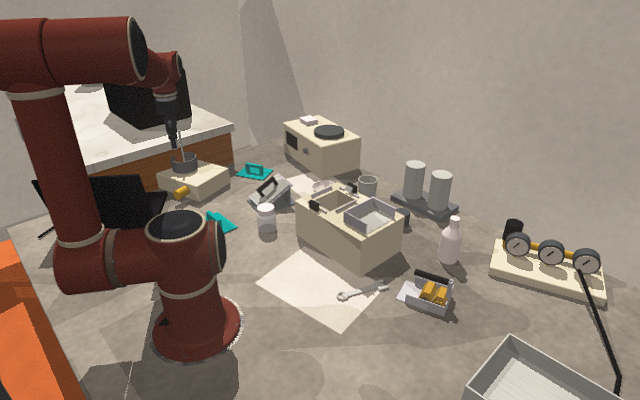

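View pics/wrist0.png

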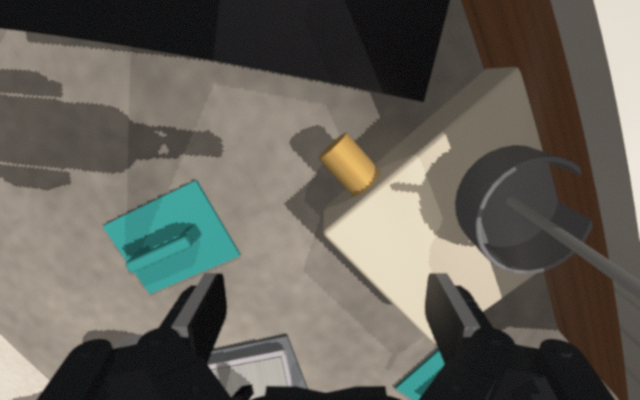

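```bash
cat > h.py <<'E'
from station import ctrl, eyes, spotter
import numpy as np, cv2
from scipy.spatial.transform import Rotation as R
def cam(p,obs=None):
    f=200/np.tan(np.radians(p["vertical_fov"]/2)); K=np.array([[f,0,p["cx"]],[0,f,p["cy"]],[0,0,1]])
    if "rvec" in p: return K,np.array(p["dist"]),np.array(p["rvec"]),np.array(p["tvec"])
    T=np.eye(4);T[:3,:3]=R.from_rotvec(obs["tool_rot"]).as_matrix();T[:3,3]=obs["tool_pos"]
    W=np.linalg.inv(T@np.array(p["mount"]))
    return K,np.array(p["dist"]),R.from_matrix(W[:3,:3]).as_rotvec(),W[:3,3]
def proj(P,c):
    return cv2.projectPoints(np.asarray(P,float).reshape(-1,1,3),c[2],c[3],c[0],c[1])[0].reshape(-1,2)
def ray(px,c):
    u=cv2.undistortPoints(np.array(px,float).reshape(-1,1,2),c[0],c[1]).reshape(-1,2)
    Rm=R.from_rotvec(c[2]).as_matrix(); d=np.c_[u,np.ones(len(u))]@Rm; o=-Rm.T@c[3]
    return o,d
def onz(px,c,z):
    o,d=ray(px,c); return o+d*((z-o[2])/d[:,2])[:,None]
E
python3 - <<'E'
from h import *
for n in ["scene","side","wrist"]:
    o=ctrl.get_obs(); p=eyes.get_image(n)
    print(n, o["t"])
    for q in ["bin","stand","cover","scoop","coupling_a","seat","flap_hinge","scoop_lip"]:
        r=spotter.mark_of(q,p)
        print(q,[(np.round(x["centre"],3),round(x["confidence"],2)) for x in r[:3]])
E
```

```text
scene 0.15
bin [(array([ 0.533, -0.014,  0.002]), 0.78)]
stand [(array([0.511, 0.353, 0.002]), 0.89), (array([ 0.687, -0.284,  0.005]), 0.38)]
cover [(array([0.268, 0.365, 0.001]), 0.66), (array([ 0.606,  0.598, -0.004]), 0.65)]
scoop [(array([ 0.503, -0.327, -0.   ]), 0.95)]
coupling_a [(array([ 0.506, -0.339,  0.017]), 0.65), (array([ 0.765,  0.108, -0.001]), 0.45), (array([ 0.514, -0.374,  0.017]), 0.42)]
seat [(array([0.53 , 0.053, 0.13 ]), 0.71)]
flap_hinge []
scoop_lip [(array([ 0.483, -0.27 ,  0.   ]), 0.93), (array([ 0.533, -0.015,  0.002]), 0.72)]
side 0.6
bin []
stand [(array([0.514, 0.352, 0.   ]), 0.95)]
cover [(array([0.611, 0.597, 0.001]), 0.95), (array([0.507, 0.358, 0.055]), 0.92), (array([ 0.268,  0.367, -0.001]), 0.56)]
scoop [(array([ 0.5  , -0.328,  0.003]), 0.7)]
coupling_a [(array([ 0.503, -0.34 ,  0.016]), 0.62), (array([ 0.516, -0.371,  0.015]), 0.55)]
seat [(array([ 0.478, -0.264, -0.007]), 0.68), (array([0.532, 0.053, 0.129]), 0.6), (array([0.393, 0.229, 0.   ]), 0.6)]
flap_hinge [(array([ 0.53 , -0.142,  0.128]), 0.8)]
scoop_lip [(array([ 0.479, -0.269, -0.007]), 0.68)]
wrist 1.05
bin []
stand []
cover [(array([ 0.609,  0.599, -0.002]), 0.89), (array([ 0.271,  0.365, -0.002]), 0.84)]
scoop []
coupling_a []
seat []
flap_hinge []
scoop_lip []
```

Run:
```python
import cv2
a=cv2.imread("pics/scene0.png");b=cv2.imread("pics/side0.png")
c1=cv2.resize(a[215:285,330:430],None,fx=4,fy=4,interpolation=2)
c2=cv2.resize(b[150:250,225:325],None,fx=4,fy=4,interpolation=2)
c3=cv2.resize(a[140:240,195:340],None,fx=4,fy=4,interpolation=2)
c4=cv2.resize(b[160:320,280:480],None,fx=3.5,fy=3.5,interpolation=2)
for i,c in enumerate([c1,c2,c3,c4]): cv2.imwrite(f"pics/c{i}.png",c)
```

```text
(no output)
```

View pics/c0.png

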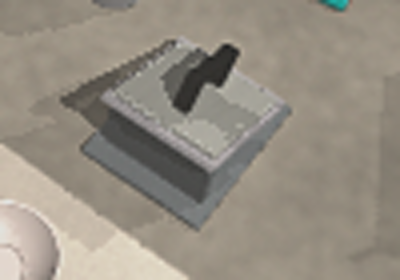

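View pics/c1.png

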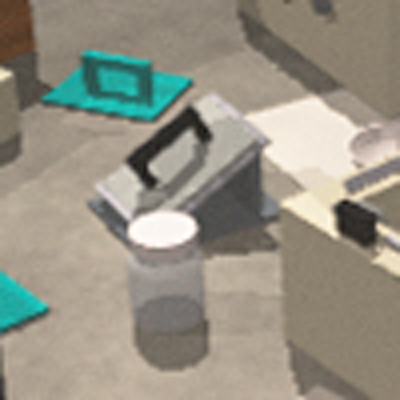

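View pics/c2.png

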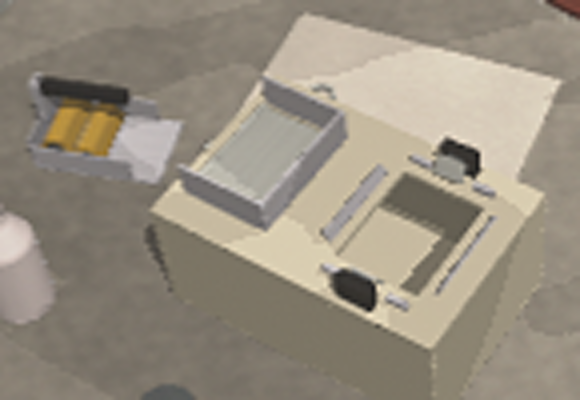

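View pics/c3.png

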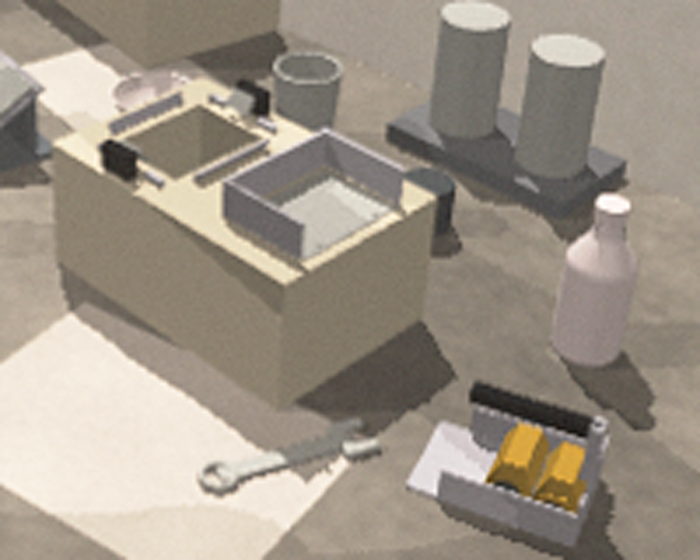

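```bash
cat > fit.py <<'E'
from h import *
from scipy.optimize import least_squares
import pickle
def fixed():
    # cams from static calibration
    S={"vertical_fov":56.247713737597444,"cx":314.6623556827057,"cy":201.50107948572406,"dist":[-0.04280467,0,0,0,0],"rvec":[1.37698608,2.33043408,-0.79885889],"tvec":[0.15733806,-0.32573398,1.68787814]}
    D={"vertical_fov":51.79392960589209,"cx":317.88534098044397,"cy":196.23183367153206,"dist":[-0.03388826,0,0,0,0],"rvec":[1.9785317,-0.78710748,0.45095592],"tvec":[-0.30444525,0.32594963,1.02793252]}
    return cam(S),cam(D)
CS,CD=fixed()
def wpts(P,pose): # pose x y z yaw(z) pitch about local y
    x,y,z,yaw,pit=pose
    return R.from_euler('ZY',[yaw,pit]).apply(np.asarray(P,float))+[x,y,z]
def fitpose(obs,p0,free):
    p0=np.array(p0,float); free=list(free)
    def res(v):
        p=p0.copy(); p[free]=v; r=[]
        for P,px,c in obs: r+=list((proj(wpts([P],p),c)[0]-px))
        return np.array(r)
    s=least_squares(res,p0[free],loss='soft_l1',f_scale=1.0); p=p0.copy(); p[free]=s.x
    return p,res(s.x).reshape(-1,2)
E
python3 - <<'E'
from fit import *
ps=pickle
for n,c in(("S",CS),("D",CD)):
    Rm=R.from_rotvec(c[2]).as_matrix(); print(n,-Rm.T@c[3])
    B=[[a*.095,b*.145,z] for z in(0,.13) for a in(-1,1) for b in(-1,1)]
    print(np.c_[np.sign(B),np.round(proj(wpts(B,[.532,-.012,0,0,0]),c))][:, :])
# handle ends triangulate
s=np.array([[376,240.5],[388,228.]]);d=np.array([[259,190.5],[276,179.]])
for i in range(2):
    o1,d1=ray([s[i]],CS);o2,d2=ray([d[i]],CD);d1=d1[0];d2=d2[0]
    A=np.c_[d1,-d2];t=np.linalg.lstsq(A,o2-o1,rcond=None)[0];print(o1+t[0]*d1,o2+t[1]*d2)
E
```

```text
S [1.19520045 0.49668711 1.14218576]
[[ -1.  -1.   0. 267. 181.]
 [ -1.   1.   0. 331. 209.]
 [  1.  -1.   0. 239. 215.]
 [  1.   1.   0. 306. 247.]
 [ -1.  -1.   1. 263. 159.]
 [ -1.   1.   1. 332. 187.]
 [  1.  -1.   1. 233. 194.]
 [  1.   1.   1. 305. 227.]]
D [-0.27531649 -0.73747716  0.79743565]
[[ -1.  -1.   0. 360. 277.]
 [ -1.   1.   0. 295. 234.]
 [  1.  -1.   0. 400. 249.]
 [  1.   1.   0. 335. 213.]
 [ -1.  -1.   1. 362. 240.]
 [ -1.   1.   1. 293. 201.]
 [  1.  -1.   1. 404. 214.]
 [  1.   1.   1. 335. 181.]]
[0.50654707 0.34325358 0.03806399] [0.47425259 0.37547183 0.05372923]
[0.49261466 0.36962253 0.11654966] [0.52452623 0.33440952 0.09905195]
```

Run:
```python
from fit import *
b=lambda i,j,k:[i*.095,j*.145,k*.13]
obs=[(b(1,-1,1),[233,193],CS),(b(1,1,1),[303,227],CS),(b(-1,1,1),[331.2,187.5],CS),
(b(-1,-1,1),[362,241.4],CD),(b(1,-1,1),[404.9,215.7],CD),(b(-1,1,1),[295.7,201.4],CD),(b(-1,-1,0),[360,275.7],CD)]
p,r=fitpose(obs,[.532,-.012,0,0,0],[0,1,3]);print(np.round(p,4),np.round(r,1).tolist())
s=np.array([[376,240.5],[388,228.]])[::-1];d=np.array([[259,190.5],[276,179.]])
for i in range(2):
    o1,d1=ray([s[i]],CS);o2,d2=ray([d[i]],CD);d1=d1[0];d2=d2[0]
    A=np.c_[d1,-d2];t=np.linalg.lstsq(A,o2-o1,rcond=None)[0];print(o1+t[0]*d1,o2+t[1]*d2)
```

```text
[ 0.5324 -0.0152  0.     -0.0165  0.    ] [[-1.1, -0.4], [0.1, -0.1], [-0.2, 0.1], [0.2, -0.7], [0.2, -0.6], [-1.4, -0.8], [-0.2, 1.5]]
[0.45879061 0.36350535 0.06717324] [0.46313575 0.35896572 0.06475912]
[0.5376331  0.35017961 0.0879044 ] [0.53688437 0.35097093 0.08826142]
```

```bash
python3 -m crank '[[0,0,0,-33,-13,0,-1],[0,0,0,-33,-13,0,-1],[0,0,0,-33,-13,0,-1],[0,0,0,-33,-13,0,-1],[0,0,0,-33,-13,0,-1],[0,0,-0.1,-33,-13,0,-1],[0,0,-0.1,-33,-13,0,-1],[0,0,-0.1,-33,-13,0,-1]]'
```

```text
t: 2.17
tool_pos: [0.4707, 0.3641, 0.405]
tool_rot: [-0.18, -3.136, -0.005]
contact_force: [0.8, 1.1, -0.1]
opening: 0.0852
```

Run:
```python
from h import *
o=ctrl.get_obs(); p=eyes.get_image("wrist"); cv2.imwrite("pics/w1.png",p["image"][:,:,::-1])
import pickle; pickle.dump((o,p),open("w1.pkl","wb"))
print(o["tool_pos"],R.from_rotvec(o["tool_rot"]).as_matrix().round(3))
for q in ["cover","stand","jar"]:
    print(q,[(np.round(x["centre"],4),round(x["confidence"],2)) for x in spotter.mark_of(q,p)[:3]])
print([(np.round(x["centre"],4),round(x["confidence"],2)) for x in spotter.look_for("cover",p)[:3]])
```

```text
[0.47071066 0.36413998 0.40498711] [[-0.993  0.114  0.   ]
 [ 0.114  0.993  0.003]
 [ 0.     0.003 -1.   ]]
cover [(array([0.5043, 0.3512, 0.0556]), 0.74), (array([ 0.6078,  0.5986, -0.0011]), 0.71)]
stand []
jar [(array([0.3932, 0.2292, 0.0016]), 0.74)]
[(array([0.5959, 0.5921, 0.0049]), 0.94), (array([0.4998, 0.3557, 0.064 ]), 0.79), (array([0.3178, 0.3431, 0.0037]), 0.78)]
```

View pics/w1.png

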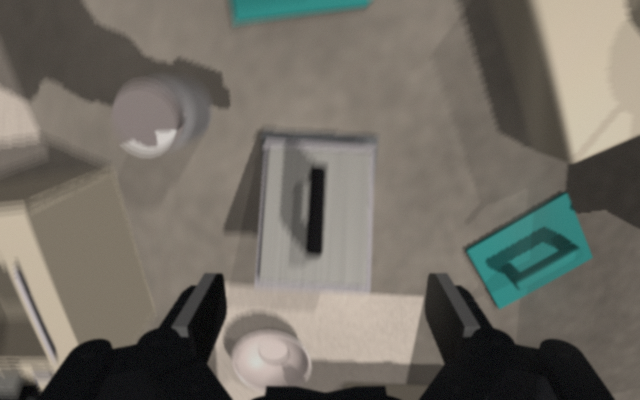

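Run:
```python
import cv2
a=cv2.imread("pics/w1.png")
cv2.imwrite("pics/w1c.png",cv2.resize(a[120:300,240:400],None,fx=3.3,fy=3.3,interpolation=2))
```

```text
(no output)
```

View pics/w1c.png

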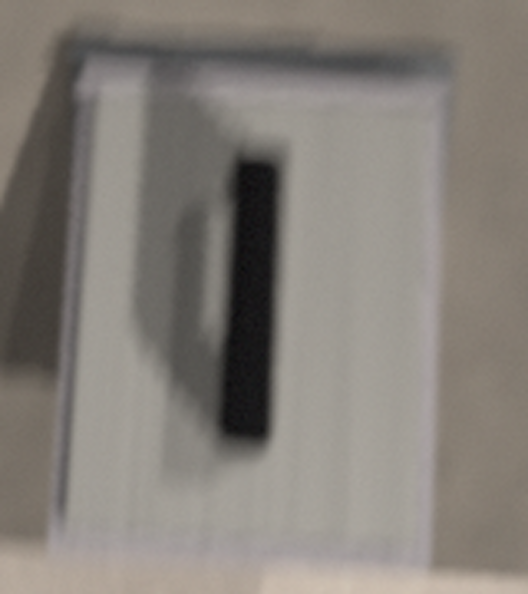

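Run:
```python
from fit import *
o,p=pickle.load(open("w1.pkl","rb")); W=cam(p,o)
h=lambda x,y,z=43:[x/1e3,y/1e3,z/1e3]
obs=[(h(-40,-7),[312.1,168.5],W),(h(-40,7),[324.5,168.5],W),(h(40,-7),[307,252.4],W),(h(40,7),[321.2,252.4],W)]
for sub in ([],[(h(-40,0,36),[259,190.5],CD),(h(40,0,36),[276,179],CD)],[(h(-40,0,36),[259,190.5],CD),(h(40,0,36),[276,179],CD),(h(-40,0,36),[388,228.],CS),(h(40,0,36),[376,240.5],CS)]):
    q,r=fitpose(obs+sub,[.505,.355,.055,-.14,np.radians(-28)],[0,1,2,3]);print(np.round(q,4),np.round(r,1).tolist())
    q,r=fitpose(obs+sub,[.505,.355,.055,-.14,np.radians(-28)],[0,1,3]);print(np.round(q,4),np.round(r,1).tolist())
```

```text
[ 0.5209  0.3503  0.021  -0.1647 -0.4887] [[-1.2, -0.2], [0.9, 0.5], [-0.3, -0.4], [0.5, 0.2]]
[ 0.5105  0.3524  0.055  -0.1714 -0.4887] [[-1.4, -3.0], [2.4, -2.1], [-1.6, 6.8], [1.1, 7.6]]
[ 0.5172  0.3512  0.031  -0.1713 -0.4887] [[-0.8, -1.6], [1.7, -0.8], [-0.6, 0.9], [0.7, 1.7], [0.8, 4.6], [0.3, 2.0]]
[ 0.5113  0.3519  0.055  -0.1669 -0.4887] [[-2.0, -1.9], [1.7, -1.1], [-1.9, 7.8], [0.8, 8.6], [-1.1, -0.6], [-1.5, -3.3]]
[ 0.5157  0.3515  0.035  -0.1724 -0.4887] [[-0.8, -2.3], [2.0, -1.4], [-0.7, 1.4], [0.9, 2.2], [0.3, 3.7], [-0.2, 1.2], [-2.2, 3.9], [-0.1, -0.7]]
[ 0.5116  0.352   0.055  -0.1747 -0.4887] [[-1.5, -1.6], [2.3, -0.7], [-1.9, 8.0], [0.7, 8.9], [-1.1, -0.7], [-1.4, -3.4], [-0.8, -0.1], [1.2, -4.8]]
```

```bash
cat > ov.py <<'E'
from fit import *
def box(x0,x1,y0,y1,z0,z1): return [[(x,y,z) for x in(x0,x1)] for y in(y0,y1) for z in(z0,z1)]
def edges(b):
    x0,x1,y0,y1,z0,z1=b;E=[]
    for a in(y0,y1):
        for c in(z0,z1):E.append(((x0,a,c),(x1,a,c)))
    for a in(x0,x1):
        for c in(z0,z1):E.append(((a,y0,c),(a,y1,c)))
        for c in(y0,y1):E.append(((a,c,z0),(a,c,z1)))
    return E
def draw(img,bs,pose,c,col,s,off):
    for b in bs:
        for a,e in edges(np.array(b)/1e3):
            q=(proj(wpts([a,e],pose),c)-off)*s
            cv2.line(img,*[tuple(int(v) for v in t) for t in q],col,1,cv2.LINE_AA)
COVER=[(-65,65,-50,50,0,6),(-40,40,-7,7,29,43)]
SCOOP=[(-65,65,-42,42,0,3),(-65,35,-7,7,71,85),(-65,40,-42,42,0,30)]
BIN=[(-95,95,-145,145,0,130),(-55,55,23,107,130,130),(-77,77,10,120,130,142),(-90,-77,51,79,130,156),(77,90,51,79,130,156),(-60,60,-130,-46,130,165)]
E
python3 - <<'E'
from ov import *
o,p=pickle.load(open("w1.pkl","rb")); W=cam(p,o)
im=cv2.imread("pics/w1.png")
outs=[]
for img,c,off,sz in ((im,W,(230,120),(170,190)),(cv2.imread("pics/side0.png"),CD,(235,160),(80,80)),(cv2.imread("pics/scene0.png"),CS,(340,210),(80,70))):
    s=400/sz[1]
    k=cv2.resize(img[off[1]:off[1]+sz[1],off[0]:off[0]+sz[0]],None,fx=s,fy=s,interpolation=2)
    draw(k,COVER,[.508,.353,.055,-.165,np.radians(-28)],c,(0,0,255),s,np.array(off))
    outs.append(k[:400])
cv2.imwrite("pics/ov1.png",cv2.resize(np.hstack(outs),(800,int(400*800/sum(x.shape[1] for x in outs)))))
E
```

```text
(no output)
```

View pics/ov1.png

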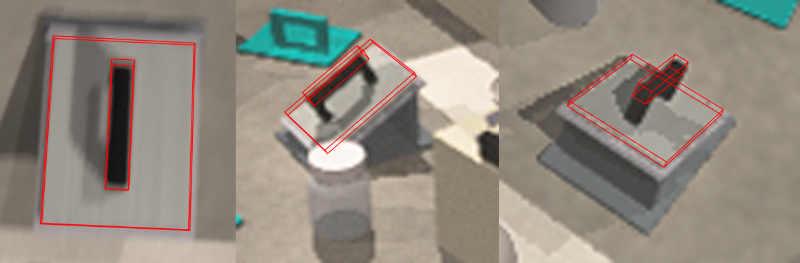

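```bash
cat > ov2.py <<'E'
from ov import *
import sys
o,p=pickle.load(open("w1.pkl","rb")); W=cam(p,o)
im=cv2.imread("pics/w1.png")
pose=[float(v) for v in sys.argv[1:5]]+[np.radians(-28)]
outs=[]
for img,c,off,sz in ((im,W,(230,120),(170,190)),(cv2.imread("pics/side0.png"),CD,(240,160),(75,75)),):
    s=550/sz[1]
    k=cv2.resize(img[off[1]:off[1]+sz[1],off[0]:off[0]+sz[0]],None,fx=s,fy=s,interpolation=2)
    draw(k,COVER,pose,c,(0,0,255),s,np.array(off))
    outs.append(k[:549])
k=np.hstack(outs)
cv2.imwrite("pics/"+sys.argv[5],cv2.resize(k,None,fx=790/k.shape[1],fy=790/k.shape[1]))
E
python3 ov2.py .513 .352 .042 -.15 ov2.png
```

```text
(no output)
```

View pics/ov2.png

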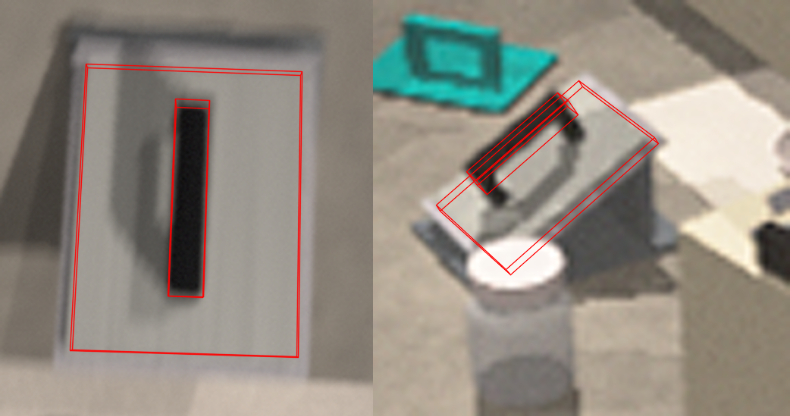

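```bash
cat >> h.py <<'E'
def plan(grasp,Rt,show=True):
    o=ctrl.get_obs(); Rc=R.from_rotvec(o["tool_rot"]).as_matrix()
    t=np.asarray(grasp)-0.155*Rt[:,2]
    dr=R.from_matrix(Rc.T@Rt).as_rotvec(); d=(t-o["tool_pos"])*1e3
    print("turn",dr.round(3),"shift cur axes",(Rc.T@d).round(1),"shift after turn",(Rt.T@d).round(1),"world",d.round(1),"grasp now",(o["tool_pos"]+.155*Rc[:,2]).round(4))
E
cat >> fit.py <<'E'
def coverR(pose):
    M=R.from_euler('ZY',pose[3:5]).as_matrix(); return np.c_[-M[:,0],M[:,1],-M[:,2]], M
E
python3 - <<'E'
from fit import *
c=[.513,.352,.041,-.145,np.radians(-28)]
Rt,M=coverR(c); g=np.array(c[:3])+M@[0,0,.036]
print(g); plan(g+M[:,2]*.09,Rt)
E
```

```text
[0.49627638 0.35444206 0.07278611]
turn [ 0.009 -0.49   0.023] shift cur axes [ 87.2  -5.7 115.6] shift after turn [131.2  -7.4  61. ] world [ -87.4    5.3 -115.5] grasp now [0.4697 0.3663 0.2496]
```

```bash
python3 -m crank '[[0,-0.098,0.005,17.4,-1.2,23,-1],[0,-0.098,0.005,19.6,-1.2,21.3,-1],[0,-0.098,0.005,21.5,-1.2,19.2,-1],[0,-0.098,0.005,23.2,-1.2,17,-1],[0,-0.098,0.003,24.7,-1.2,14.6,-1],[0,0,0,0,0,0,-1]]'
python3 - <<'E'
from fit import *
o=ctrl.get_obs(); p=eyes.get_image("wrist"); cv2.imwrite("pics/w2.png",p["image"][:,:,::-1])
pickle.dump((o,p),open("w2.pkl","wb"))
print([(np.round(x["centre"],4),round(x["confidence"],2)) for x in spotter.mark_of("cover",p)[:3]])
c=[.513,.352,.041,-.145,np.radians(-28)]
Rt,M=coverR(c); g=np.array(c[:3])+M@[0,0,.036]
plan(g+M[:,2]*.09,Rt)
E
```

```text
t: 2.92
tool_pos: [0.3763, 0.3767, 0.2872]
tool_rot: [0.186, 2.621, -0.023]
contact_force: [-1.9, 0.1, -1.9]
opening: 0.0852
[(array([0.5025, 0.3522, 0.0523]), 0.85), (array([ 0.6087,  0.598 , -0.002 ]), 0.59)]
turn [ 0.026  0.028 -0.005] shift cur axes [-0.6 -6.6  5.2] shift after turn [-0.7 -6.5  5.3] world [ 2.2 -6.9 -4.4] grasp now [0.4567 0.3708 0.1588]
```

View pics/w2.png

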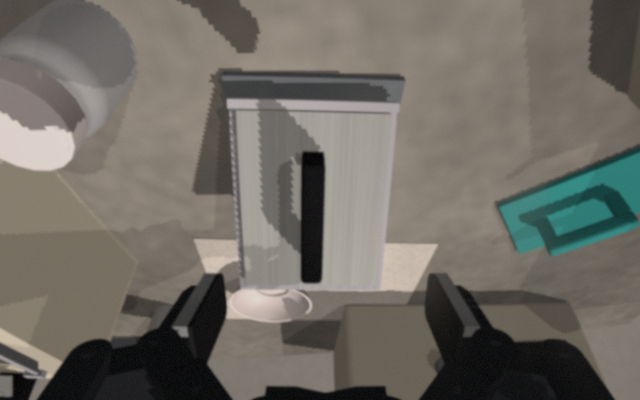

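Run:
```python
from ov import *
o,p=pickle.load(open("w2.pkl","rb")); W=cam(p,o); im=cv2.imread("pics/w2.png")
h=lambda x,y,z=43:[x/1e3,y/1e3,z/1e3]
off=np.array([215,60]);s=2.9
k=cv2.resize(im[60:300,215:405],None,fx=s,fy=s,interpolation=2); k0=k.copy()
draw(k,COVER,[.513,.352,.041,-.145,np.radians(-28)],W,(0,0,255),s,off)
k=np.hstack([k0,k]);cv2.imwrite("pics/w2c.png",cv2.resize(k,None,fx=.72,fy=.72))
cv2.imwrite("pics/w2d.png",cv2.resize(im[140:300,285:340],None,fx=3.6,fy=3.6,interpolation=2))
```

```text
(no output)
```

View pics/w2c.png

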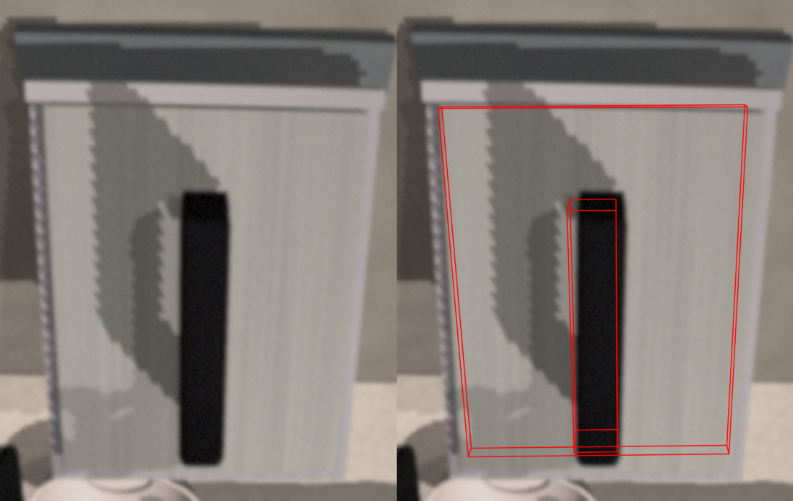

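View pics/w2d.png

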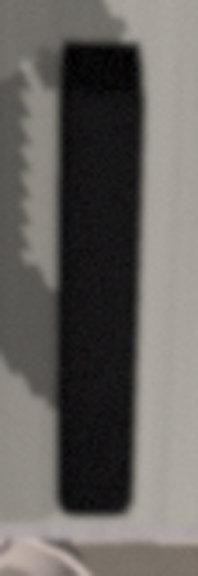

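Run:
```python
from ov import *
o,p=pickle.load(open("w2.pkl","rb")); W2=cam(p,o); 
o,p=pickle.load(open("w1.pkl","rb")); W1=cam(p,o); im=cv2.imread("pics/w2.png")
h=lambda x,y,z=43:[x/1e3,y/1e3,z/1e3]
o1=[(h(-40,-7),[312.1,168.5],W1),(h(-40,7),[324.5,168.5],W1),(h(40,-7),[307,252.4],W1),(h(40,7),[321.2,252.4],W1)]
o2=[(h(-40,-7),[302.5,165.],W2),(h(-40,7),[323.9,165],W2),(h(40,-7),[301.7,282.5],W2),(h(40,7),[321.7,282.5],W2),(h(-40,7,29),[323.5,152.5],W2),(h(-65,-50,6),[236.5,110.],W2),(h(-65,50,6),[389.8,110.],W2)]
o3=[(h(-40,0,36),[259,190.5],CD),(h(40,0,36),[276,179],CD)]
p0=[.513,.352,.041,-.145,np.radians(-28)]
for ob,fr in ((o2,[0,1,2,3]),(o2,[0,1,2,3,4]),(o1+o2,[0,1,2,3]),(o1+o2,range(5)),(o1+o2+o3,[0,1,2,3])):
    q,r=fitpose(ob,p0,fr);print(np.round(q,4),np.round(r,1).tolist())
```

```text
[ 0.5079  0.3543  0.0485 -0.1662 -0.4887] [[-2.1, -2.6], [1.0, -2.4], [-0.3, -0.1], [1.1, -0.1], [0.7, 4.5], [-1.0, 0.3], [-0.1, 2.3]]
[ 0.5071  0.3544  0.0482 -0.1623 -0.4524] [[-2.6, -0.7], [0.7, -0.5], [-0.2, -0.4], [1.1, -0.4], [0.5, 5.4], [-2.2, -0.0], [0.4, 1.5]]
[ 0.5094  0.3536  0.0474 -0.1731 -0.4887] [[0.2, -6.2], [3.7, -5.3], [0.1, 1.3], [2.4, 2.1], [-2.1, -1.9], [0.7, -1.5], [-1.1, -0.4], [0.2, -0.4], [0.4, 5.4], [-0.5, 1.0], [-0.9, 3.8]]
[ 0.5086  0.3538  0.0471 -0.1709 -0.4602] [[0.1, -6.2], [3.6, -5.3], [0.2, 1.7], [2.4, 2.5], [-2.3, -0.7], [0.7, -0.4], [-1.0, -0.9], [0.2, -0.8], [0.4, 5.7], [-1.3, 0.4], [-0.4, 3.0]]
[ 0.5102  0.3534  0.0468 -0.174  -0.4887] [[0.2, -5.5], [3.6, -4.6], [-0.0, 1.8], [2.2, 2.7], [-2.1, -1.5], [0.7, -1.1], [-1.2, -0.6], [0.0, -0.5], [0.3, 5.7], [-0.2, 1.5], [-1.3, 4.4], [-1.4, 1.2], [-1.8, -1.4]]
```

Run:
```python
from fit import *
c=[.508,.3535,.049,-.165,np.radians(-28)]
Rt,M=coverR(c); g=np.array(c[:3])+M@[0,0,.036]
plan(g+M[:,2]*.035,Rt);plan(g,Rt)
```

```text
turn [0.035 0.028 0.012] shift cur axes [ 1.5 -4.9 50.7] shift after turn [ 0.  -3.1 50.9] world [ 23.   -7.  -44.9] grasp now [0.4567 0.3708 0.1588]
turn [0.035 0.028 0.012] shift cur axes [ 2.5 -6.2 85.7] shift after turn [ 0.  -3.1 85.9] world [ 39.2  -9.7 -75.8] grasp now [0.4567 0.3708 0.1588]
```

```bash
python3 -m crank '[[0.035,0.028,0.012,0,-1,1,-1],[0,0,0,0,-1,25,-1],[0,0,0,0,-1,25,-1],[0,0,0,0,0,0,-1]]'
python3 - <<'E'
from ov import *
o=ctrl.get_obs(); p=eyes.get_image("wrist"); cv2.imwrite("pics/w3.png",p["image"][:,:,::-1])
pickle.dump((o,p),open("w3.pkl","wb"))
print([(np.round(x["centre"],4),round(x["confidence"],2)) for x in spotter.mark_of("cover",p)[:3]])
c=[.508,.3535,.049,-.165,np.radians(-28)]
Rt,M=coverR(c); g=np.array(c[:3])+M@[0,0,.036]
plan(g,Rt)
im=p["image"][:,:,::-1].copy()
draw(im,COVER,c,cam(p,o),(0,0,255),1,np.zeros(2))
cv2.imwrite("pics/w3o.png",im)
E
```

```text
t: 3.35
tool_pos: [0.41, 0.3762, 0.2614]
tool_rot: [0.222, 2.638, -0.034]
contact_force: [-0.4, -0.9, -0.5]
opening: 0.0859
[(array([0.6072, 0.5983, 0.0007]), 0.96), (array([0.5041, 0.354 , 0.0565]), 0.6)]
turn [ 0.018  0.01  -0.008] shift cur axes [13.  -8.2 46.5] shift after turn [12.6 -7.2 46.8] world [  9.5  -8.9 -47.2] grasp now [0.4836 0.3678 0.1288]
```

View pics/w3o.png

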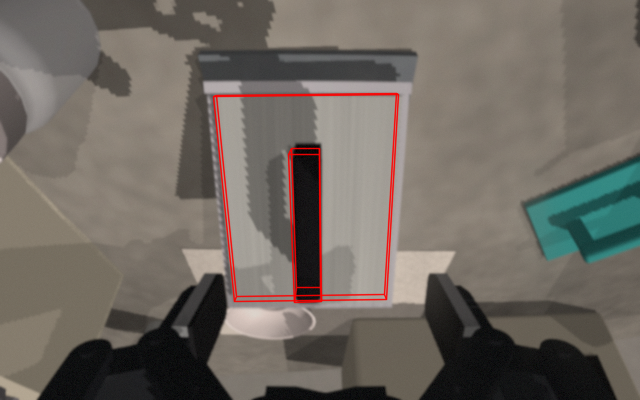

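```bash
python3 -m crank '[[0.018,0.01,-0.008,6,-3,14,-1],[0,0,0,5,-2,14,-1],[0,0,0,2,-1,10,-1],[0,0,0,0,0,0,-1]]'
python3 - <<'E'
from ov import *
c=[.5065,.355,.050,-.168,np.radians(-28)]
Rt,M=coverR(c); g=np.array(c[:3])+M@[0,0,.036]
plan(g,Rt)
o=ctrl.get_obs(); p=eyes.get_image("wrist")
im=p["image"][:,:,::-1].copy()
draw(im,COVER,c,cam(p,o),(0,0,255),1,np.zeros(2))
cv2.imwrite("pics/w4o.png",im)
E
```

```text
t: 3.78
tool_pos: [0.4188, 0.3725, 0.2313]
tool_rot: [0.221, 2.638, -0.046]
contact_force: [-0.9, -0.0, -0.1]
opening: 0.0856
turn [ 0.008  0.006 -0.001] shift cur axes [ 6.2 -2.7 11. ] shift after turn [ 6.2 -2.6 11.1] world [ -0.7  -2.5 -12.7] grasp now [0.4915 0.3614 0.0949]
```

View pics/w4o.png

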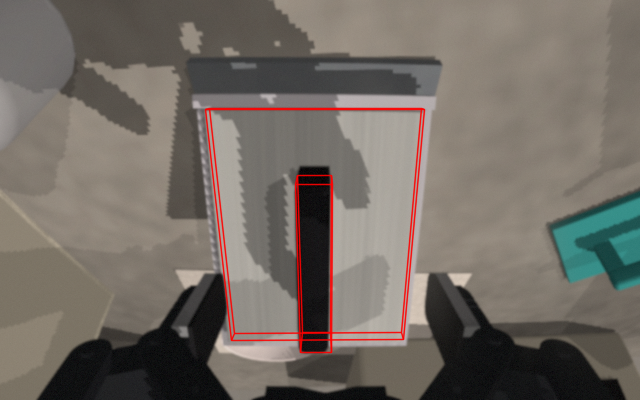

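```bash
python3 -m crank '[[0.008,0.006,0,5,-2,9,-1],[0,0,0,2,-1,3,-1],[0,0,0,0,0,0,-1]]'
python3 - <<'E'
from ov import *
c=[.5065,.355,.050,-.168,np.radians(-28)]
Rt,M=coverR(c); g=np.array(c[:3])+M@[0,0,.036]
plan(g,Rt)
E
```

```text
t: 4.08
tool_pos: [0.4183, 0.3705, 0.219]
tool_rot: [0.224, 2.643, -0.053]
contact_force: [0.4, 0.7, -0.2]
opening: 0.0853
turn [ 0.001  0.002 -0.002] shift cur axes [ 0.3 -0.5  0.3] shift after turn [ 0.3 -0.5  0.3] world [-0.2 -0.5 -0.4] grasp now [0.4903 0.3585 0.0823]
```

```bash
python3 -m crank '[[0,0,0,0,0,0,1],[0,0,0,0,0,0,1],[0,0,0,0,0,0,1],[0,0,0,0,0,0,1],[0,0,0,0,0,0,1],[0,0,0,0,0,0,1],[0,0,0,0,0,0,1],[0,0,0,0,0,0,1]]' 100
python3 - <<'E'
from ov import *
o=ctrl.get_obs(); p=eyes.get_image("wrist"); pickle.dump((o,p),open("w5.pkl","wb"))
im=p["image"][:,:,::-1].copy()
cv2.imwrite("pics/w5.png",im)
p=eyes.get_image("side"); cv2.imwrite("pics/s5.png",cv2.resize(p["image"][130:260,180:340,::-1],None,fx=4,fy=4))
E
```

```text
t: 4.75
tool_pos: [0.418, 0.3707, 0.2202]
tool_rot: [0.224, 2.642, -0.054]
contact_force: [0.9, 0.1, -1.3]
opening: 0.0122
```

View pics/w5.png

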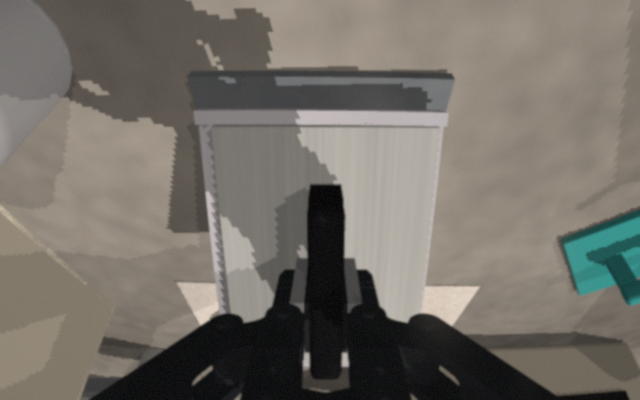

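View pics/s5.png

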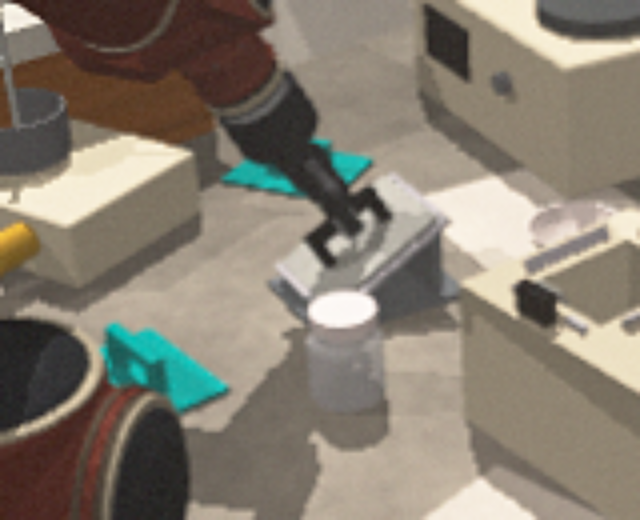

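Run:
```python
from ov import *
o,p=pickle.load(open("w5.pkl","rb")); W=cam(p,o); im=p["image"][:,:,::-1]
cv2.imwrite("pics/w5c.png",cv2.resize(im[60:300,180:460],None,fx=2.8,fy=2.5,interpolation=2))
c=[.5065,.355,.050,-.168,np.radians(-28)]
k=im.copy();draw(k,COVER,c,W,(0,0,255),1,np.zeros(2));cv2.imwrite("pics/w5o.png",k)
Rc=R.from_rotvec(o["tool_rot"]); print(Rc.as_matrix().round(3))
```

```text
[[-0.869  0.168  0.465]
 [ 0.149  0.986 -0.078]
 [-0.472  0.002 -0.882]]
```

View pics/w5o.png

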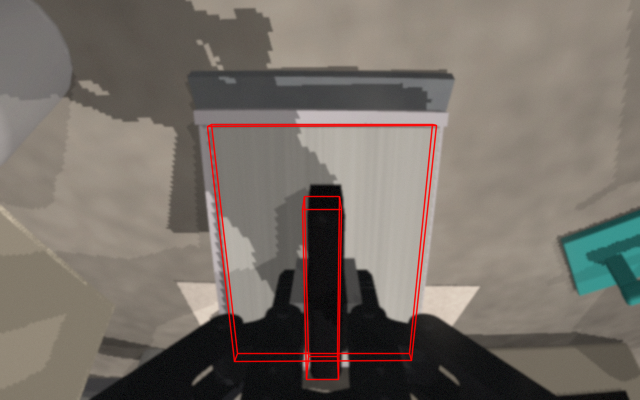

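```bash
python3 -m crank '[[0,0,0,0,0,-10,1],[0,0,0,0,0,-15,1],[0,0,0,0,0,-20,1],[0,0,0,0,0,-30,1],[0,0,0,0,0,-30,1],[0,0,0,0,0,0,1]]'
python3 - <<'E'
from ov import *
o=ctrl.get_obs(); p=eyes.get_image("wrist"); pickle.dump((o,p),open("w6.pkl","wb"))
im=p["image"][:,:,::-1].copy()
cv2.imwrite("pics/w6.png",im)
E
```

```text
t: 5.35
tool_pos: [0.3654, 0.3773, 0.3114]
tool_rot: [0.227, 2.654, -0.065]
contact_force: [1.3, 1.0, -1.5]
opening: 0.0119
```

View pics/w6.png

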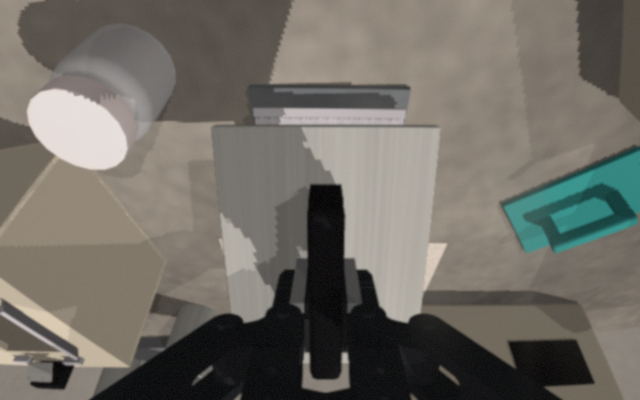

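Run:
```python
from ov import *
o,p=pickle.load(open("w6.pkl","rb")); im=p["image"][:,:,::-1]
o0={"tool_rot":np.zeros(3),"tool_pos":np.zeros(3)}; W=cam(p,o0)
A=np.diag([-1.,1,-1])
def P(v,q):
    return R.from_euler('zy',[v[3],v[4]]).apply((A@np.array(q))/1e3)+v[:3]
obs=[((-65,-50,6),(213,127)),((-65,50,6),(438,127)),((-40,-7,29),(309.5,185.5)),((-40,7,29),(341.5,185.5)),((40,7,43),(340,377)),((40,-7,43),(310,377))]
for fr in ([0,1,2,3],[0,1,2,3,4]):
    def f(v):
        w=np.array([0,0,.191,0,0.]);w[fr]=v
        return np.concatenate([proj([P(w,a)],W)[0]-b for a,b in obs])
    s=least_squares(f,np.array([0,0,.191,0,0.])[fr]);print(s.x.round(4),s.fun.reshape(-1,2).round(1).tolist())
k=im[100:390,190:460];cv2.imwrite("pics/w6c.png",cv2.resize(k,None,fx=2.05,fy=2.05,interpolation=2))
```

```text
[0.0024 0.0004 0.194  0.0017] [[-1.0, -4.9], [0.9, -4.5], [-1.7, 6.4], [1.5, 6.5], [0.9, -2.6], [-0.7, -2.7]]
[ 0.0006  0.0004  0.1933  0.0018 -0.0996] [[3.1, -2.9], [-3.2, -2.5], [-1.3, 1.8], [1.2, 1.9], [1.5, 0.6], [-1.2, 0.6]]
```

View pics/w6c.png

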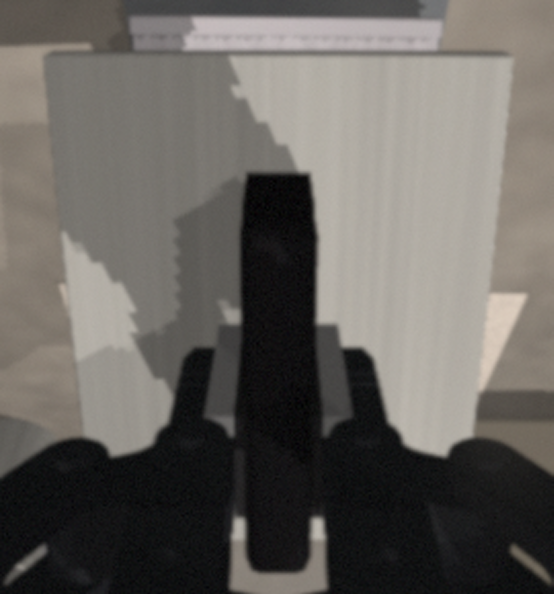

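Run:
```python
from ov import *
o,p=pickle.load(open("w6.pkl","rb")); im=p["image"][:,:,::-1]
o0={"tool_rot":np.zeros(3),"tool_pos":np.zeros(3)}; W=cam(p,o0)
A=np.diag([-1.,1,-1])
def P(v,q):
    return R.from_euler('zy',[v[3],v[4]]).apply((A@np.array(q))/1e3)+v[:3]
obs=[((-65,-50,6),(213,127)),((-65,50,6),(438,127)),((-40,-7,43),(308.3,212)),((-40,7,43),(344,212)),((-40,-7,6),(310.5,185.5)),((-40,7,6),(341.5,185.5)),((40,7,43),(340,377)),((40,-7,43),(310,377))]
for fr in ([0,1,2,3],[0,1,2,3,4]):
    def f(v):
        w=np.array([0,0,.191,0,0.]);w[fr]=v
        return np.concatenate([proj([P(w,a)],W)[0]-b for a,b in obs])
    s=least_squares(f,np.array([0,0,.191,0,0.])[fr]);print(s.x.round(4),s.fun.reshape(-1,2).round(1).tolist())
```

```text
[-0.0009  0.0005  0.1951  0.0027] [[0.8, 2.2], [-0.2, 2.8], [-1.5, -1.0], [1.0, -0.9], [0.1, -2.3], [-0.7, -2.3], [0.9, 1.0], [-0.3, 1.0]]
[-0.0005  0.0005  0.1952  0.0027  0.0142] [[0.2, 1.8], [0.5, 2.4], [-1.6, 0.1], [1.0, 0.2], [0.1, -2.6], [-0.7, -2.6], [0.8, 0.3], [-0.3, 0.3]]
```

```bash
cat >> fit.py <<'E'
def downR(yaw): # tool down, tool x at yaw
    c,s=np.cos(yaw),np.sin(yaw); x=np.array([c,s,0]);z=np.array([0,0,-1.]);return np.c_[x,np.cross(z,x),z]
E
python3 - <<'E'
from fit import *
Rt=downR(np.pi-.0165)
plan([.5335,.0498,.40-.155],Rt)
E
```

```text
turn [-0.046  0.476 -0.151] shift cur axes [-237.5 -294.    23.2] shift after turn [-173.4 -324.1  -91.1] world [ 168.  -326.9   91.1] grasp now [0.4355 0.3633 0.1712]
```

```bash
python3 -m crank '[[-0.009,0.095,-0.03,0,0,-22,1],[-0.009,0.095,-0.03,0,-8,-22,1],[-0.009,0.095,-0.03,-8,-16,-22,1],[-0.009,0.095,-0.03,-12,-24,-20,1],[-0.01,0.096,-0.03,-15,-30,-15,1],[0,0,0,-15,-32,0,1],[0,0,0,-15,-32,0,1]]'
python3 - <<'E'
from fit import *
Rt=downR(np.pi-.0165)
plan([.5335,.0498,.40-.155],Rt)
E
```

```text
t: 5.98
tool_pos: [0.3919, 0.2352, 0.4005]
tool_rot: [0.008, -3.099, 0.009]
contact_force: [1.0, 1.4, -3.5]
opening: 0.0121
turn [-0.006 -0.043  0.021] shift cur axes [-140.6 -186.1   -4.4] shift after turn [-144.6 -183.     0.5] world [ 141.6 -185.4   -0.5] grasp now [0.3853 0.2342 0.2457]
```

```bash
python3 -m crank '[[-0.006,-0.043,0.021,-22,-30,0,1],[0,0,0,-25,-31,0,1],[0,0,0,-25,-31,0,1],[0,0,0,-24,-31,0,1],[0,0,0,-20,-28,0,1],[0,0,0,-14,-18,0,1],[0,0,0,0,0,0,1]]'
python3 - <<'E'
from ov import *
Rt=downR(np.pi-.0165)
plan([.5335,.0498,.40-.155],Rt)
for n in ["wrist","scene","side"]:
    o=ctrl.get_obs(); p=eyes.get_image(n); pickle.dump((o,p),open(f"b7{n}.pkl","wb"));cv2.imwrite(f"pics/b7{n}.png",p["image"][:,:,::-1])
    for q in ["seat","clip_near","flap_hinge","bin"]:
        print(n,q,[(np.round(x["centre"],4),round(x["confidence"],2)) for x in spotter.mark_of(q,p)[:3]])
E
```

```text
t: 6.57
tool_pos: [0.525, 0.0465, 0.3858]
tool_rot: [-0.044, -3.13, 0.01]
contact_force: [-0.5, -0.5, -2.7]
opening: 0.012
turn [-0.006 -0.012 -0.012] shift cur axes [ -8.2   3.5 -14.3] shift after turn [ -8.4   3.5 -14.2] world [ 8.5  3.3 14.2] grasp now [0.5232 0.0455 0.2308]
wrist seat [(array([7.014e-01, 2.675e-01, 6.000e-04]), 0.39)]Traceback (most recent call last):
  File "<stdin>", line 7, in <module>
ValueError: it knows: beaker, bin, bottle, coupling, cover, dish, flap_hinge, jar, scoop, scoop_lip, seat, spanner, stand, weight
```

View pics/b7wrist.png

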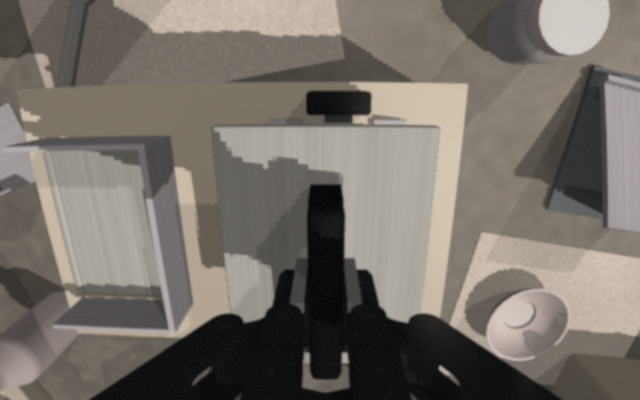

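Run:
```python
from ov import *
o,p=pickle.load(open("b7wrist.pkl","rb")); W=cam(p,o); im=p["image"][:,:,::-1]
k=im[70:350,0:490].copy();s=1.6
k=cv2.resize(k,None,fx=s,fy=s,interpolation=2)
draw(k,BIN,[.5324,-.0152,0,-.0165,0],W,(0,0,255),s,np.array([0,70]))
cv2.imwrite("pics/b7o.png",k)
```

```text
(no output)
```

View pics/b7o.png

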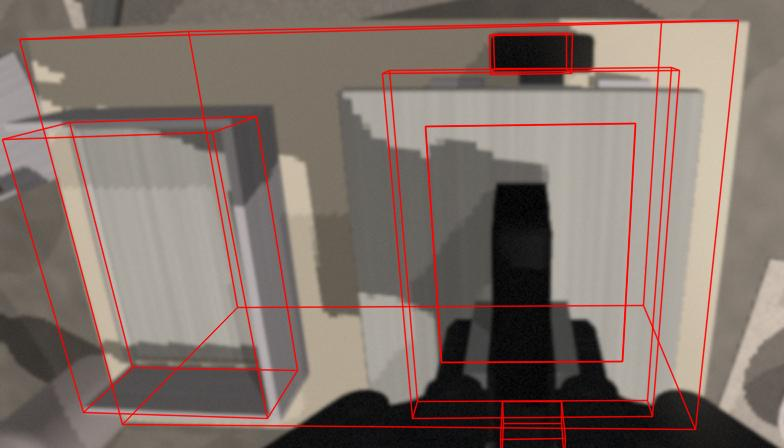

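Run:
```python
from ov import *
o,p=pickle.load(open("b7wrist.pkl","rb")); W=cam(p,o); im=p["image"][:,:,::-1]
b=lambda x,y,z:[x/1e3,y/1e3,z/1e3]
obs=[(b(-95,145,130),(467.5,82.5),W),(b(-95,-145,130),(17,89),W),(b(-90,65,156),(338.5,90.6),W)]
c,r=fitpose(obs,[.5324,-.0152,0,-.0165,0],[0,1,3]);print(c.round(4),r.round(1).tolist())
k=im[70:350,0:490].copy();s=1.6
k=cv2.resize(k,None,fx=s,fy=s,interpolation=2)
draw(k,BIN,c,W,(0,0,255),s,np.array([0,70]))
cv2.imwrite("pics/b7o.png",k)
for n in ["scene","side"]:
    p=eyes.get_image(n); pickle.dump((o,p),open(f"b7{n}.pkl","wb"))
    k=p["image"][140:300,200:420,::-1].copy()
    k=cv2.resize(k,None,fx=3.5,fy=3.5,interpolation=2)
    draw(k,BIN,c,cam(p),(0,0,255),3.5,np.array([200,140]))
    cv2.imwrite(f"pics/b7{n}.png",k)
```

```text
[ 0.5307 -0.0125  0.     -0.0286  0.    ] [[0.2, 0.3], [-0.7, 0.2], [0.2, -0.4]]
```

View pics/b7o.png

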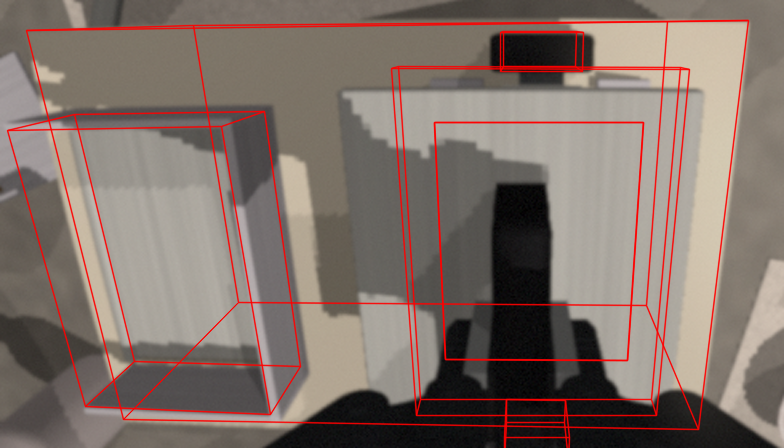

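View pics/b7side.png

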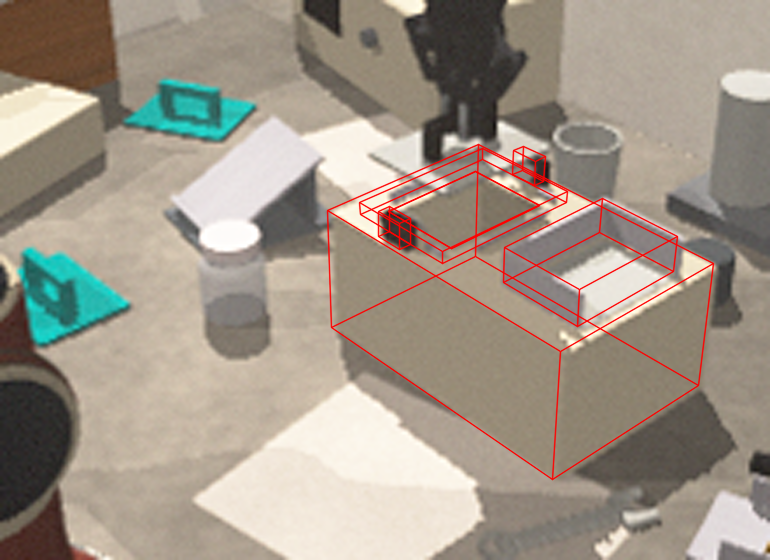

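View pics/b7scene.png

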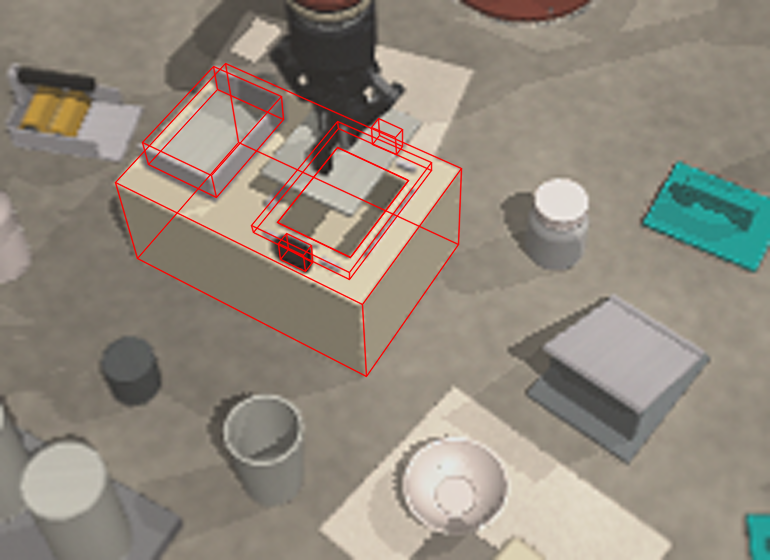

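Run:
```python
from fit import *
Rt=downR(np.pi-.024)
plan([.5315,.0515,.365-.155],Rt)
```

```text
turn [-0.004 -0.012  0.001] shift cur axes [-8.8  1.1 21.5] shift after turn [-8.6  1.  21.6] world [  8.6   0.8 -21.6] grasp now [0.521  0.0501 0.2316]
```

```bash
python3 -m crank '[[-0.004,-0.012,0,-8.5,1,10,1],[0,0,0,0,0,0,1],[0,0,0,0,0,0,1]]'
python3 - <<'E'
from ov import *
Rt=downR(np.pi-.024)
plan([.5315,.0515,.365-.155],Rt)
o=ctrl.get_obs(); p=eyes.get_image("wrist"); pickle.dump((o,p),open(f"b8wrist.pkl","wb"))
W=cam(p,o); im=p["image"][:,:,::-1]; print(ctrl.get_obs()["tool_pos"]-o["tool_pos"])
k=im[40:350,0:490].copy();s=1.6
k=cv2.resize(k,None,fx=s,fy=s,interpolation=2);cv2.imwrite("pics/b8.png",k)
draw(k,BIN,[.5308,-.013,0,-.024,0],W,(0,0,255),s,np.array([0,40]))
cv2.imwrite("pics/b8o.png",k)
E
```

```text
t: 7.02
tool_pos: [0.5298, 0.0547, 0.376]
tool_rot: [-0.028, -3.141, -0.001]
contact_force: [0.3, 0.1, -1.5]
opening: 0.0123
turn [ 0.001 -0.     0.006] shift cur axes [-1.7 -3.2 11. ] shift after turn [-1.8 -3.1 11. ] world [  1.7  -3.2 -11. ] grasp now [0.5298 0.0548 0.221 ]
[-1.68648306e-04  5.47214382e-05 -3.54101211e-04]
```

View pics/b8o.png

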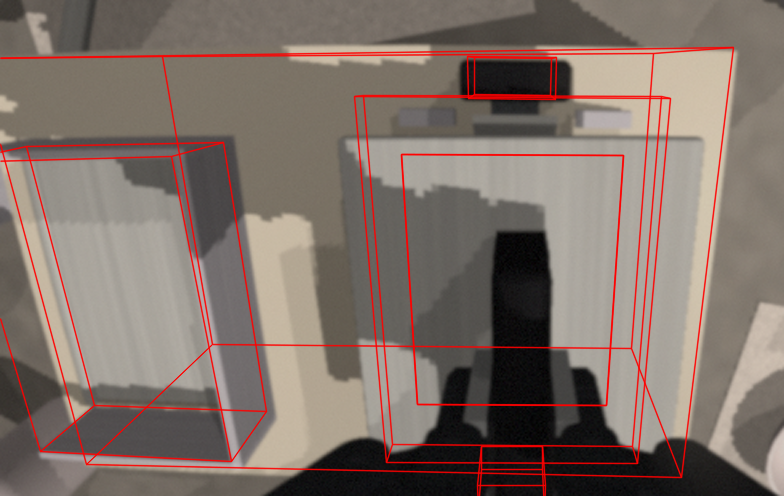

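Run:
```python
from ov import *
o,p=pickle.load(open("b8wrist.pkl","rb")); W=cam(p,o)
for px,z in (((516.5/1.6,40+60/1.6),.156),((516.2/1.6,40+118/1.6),.136),((514/1.6,40+123/1.6),.15),((734/1.6,40+47/1.6),.13)):
    print(onz([px],W,z))
o,p=pickle.load(open("b7wrist.pkl","rb")); W=cam(p,o)
for px,z in (((541.5/1.6,70+34/1.6),.156),((748/1.6,70+20/1.6),.13),((540/1.6,70+80/1.6),.136)):
    print(onz([px],W,z))
print(wpts([[-.09,.065,.156],[-.072,.065,.136],[-.095,.145,.13]],[.5308,-.013,0,-.024,0]))
```

```text
[[0.44329255 0.05556756 0.156     ]]
[[0.46315614 0.05496304 0.136     ]]
[[0.46357933 0.054299   0.15      ]]
[[0.43910959 0.1343243  0.13      ]]
[[0.44316226 0.05487334 0.156     ]]
[[0.43974114 0.13501726 0.13      ]]
[[0.46039962 0.05458186 0.136     ]]
[[0.44238577 0.05414107 0.156     ]
 [0.46038059 0.05370912 0.136     ]
 [0.43930702 0.13423802 0.13      ]]
```

```bash
python3 -m crank '[[0,0,0,-2,-1,12,1],[0,0,0,0,0,14,1],[0,0,0,0,0,0,1],[0,0,0,0,0,0,1]]'
python3 - <<'E'
from ov import *
Rt=downR(np.pi-.022)
plan([.532,.0528,.342-.155],Rt)
for n in ("scene","side"):
    p=eyes.get_image(n)
    k=p["image"][150:240,230:360,::-1] if n=="scene" else p["image"][160:250,280:410,::-1]
    cv2.imwrite(f"pics/b9{n}.png",cv2.resize(k,None,fx=6,fy=6,interpolation=2))
E
```

```text
t: 7.4
tool_pos: [0.5307, 0.0557, 0.3494]
tool_rot: [0.022, 3.14, 0.001]
contact_force: [0.2, 0.5, -2.5]
opening: 0.0119
turn [0.001 0.001 0.008] shift cur axes [-1.3 -2.9  7.4] shift after turn [-1.4 -2.9  7.4] world [ 1.3 -2.9 -7.4] grasp now [0.5309 0.0558 0.1944]
```

View pics/b9scene.png

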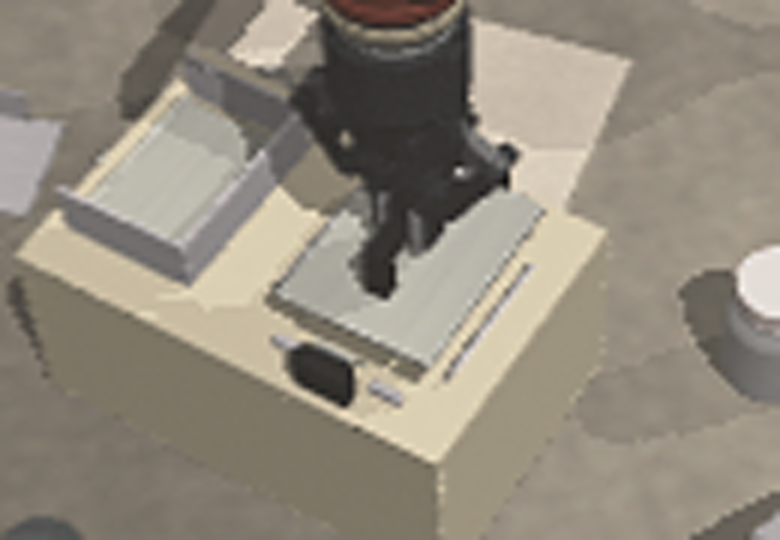

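View pics/b9side.png

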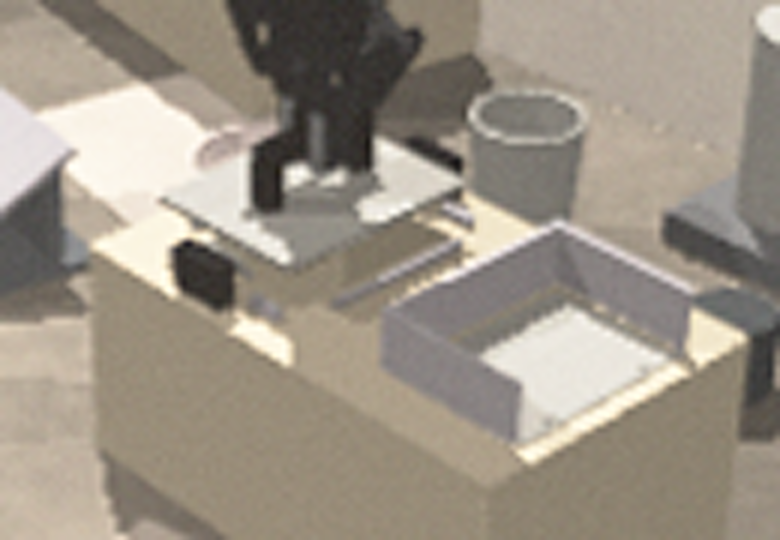

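```bash
python3 -m crank '[[0,0,0.006,-1.3,-2.8,1,1],[0,0,0,0,-0.5,5,1],[0,0,0,0,0,0,1]]'; python3 -m crank '[[0,0,0,0,0,5,1],[0,0,0,0,0,0,1],[0,0,0,0,0,0,1]]'
python3 - <<'E'
from ov import *
Rt=downR(np.pi-.022)
plan([.532,.0528,.325-.155],Rt)
o=ctrl.get_obs();print(o["contact_force"])
p=eyes.get_image("wrist");cv2.imwrite("pics/b10.png",p["image"][:,:,::-1])
E
```

```text
t: 7.75
tool_pos: [0.5325, 0.052, 0.3448]
tool_rot: [0.032, 3.137, 0.001]
contact_force: [-0.6, 0.2, -3.9]
opening: 0.0119
t: 8.0
tool_pos: [0.5328, 0.0517, 0.34]
tool_rot: [0.033, 3.136, 0.001]
contact_force: [-0.0, -0.3, -2.7]
opening: 0.0121
turn [0.    0.006 0.001] shift cur axes [ 0.9  1.1 15. ] shift after turn [ 0.8  1.1 15. ] world [ -0.8   1.1 -15. ] grasp now [0.5337 0.0517 0.185 ]
[-0.04521211 -0.28069584 -2.68084815]
```

View pics/b10.png

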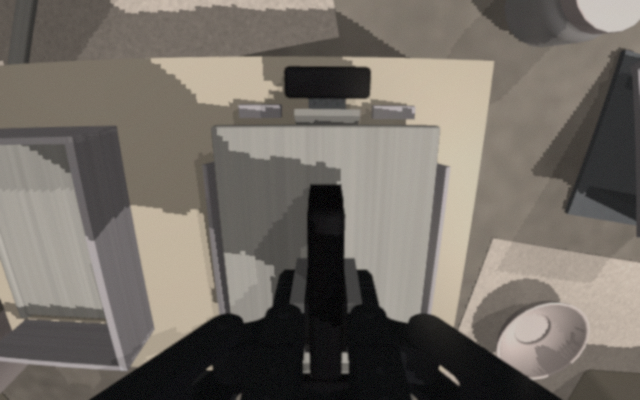

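```bash
python3 -m crank '[[0,0,0,0.6,0.6,4,1],[0,0,0,0,0,0,1],[0,0,0,0,0,0,1]]';python3 -m crank '[[0,0,0,0,0,4,1],[0,0,0,0,0,0,1],[0,0,0,0,0,0,1]]';python3 -m crank '[[0,0,0,0,0,3,1],[0,0,0,0,0,0,1],[0,0,0,0,0,0,1]]'
```

```text
t: 8.3
tool_pos: [0.5329, 0.0523, 0.3369]
tool_rot: [0.033, 3.132, 0.0]
contact_force: [1.8, -0.6, -1.2]
opening: 0.0121
t: 8.55
tool_pos: [0.5334, 0.0524, 0.3344]
tool_rot: [0.033, 3.13, 0.0]
contact_force: [-1.1, -0.1, 0.8]
opening: 0.0123
t: 8.8
tool_pos: [0.5337, 0.0524, 0.3328]
tool_rot: [0.033, 3.128, -0.0]
contact_force: [0.0, -0.1, 1.4]
opening: 0.012
```

```bash
python3 -m crank '[[0,0.012,0,1.5,0,6,1],[0,0,0,0,0,4,1],[0,0,0,0,0,4,1]]';python3 - <<'E'
from ov import *
plan([.532,.0528,.325-.155],downR(np.pi-.022))
E
python3 -m crank '[[0,0.01,0,0,0,7,1],[0,0,0,0,0,7,1],[0,0,0,0,0,7,1]]'
python3 - <<'E'
from ov import *
plan([.532,.0528,.325-.155],downR(np.pi-.022))
E
```

```text
t: 9.05
tool_pos: [0.5334, 0.0524, 0.3215]
tool_rot: [0.033, 3.134, -0.0]
contact_force: [-14.8, 0.4, 17.1]
opening: 0.012
turn [-0.     0.007  0.001] shift cur axes [ 1.4  0.4 -3.5] shift after turn [ 1.5  0.4 -3.5] world [-1.4  0.4  3.5] grasp now [0.5345 0.0523 0.1665]
t: 9.3
tool_pos: [0.5355, 0.0525, 0.3214]
tool_rot: [-0.031, -3.136, 0.002]
contact_force: [-22.4, -1.2, 34.3]
opening: 0.0125
turn [-0.001 -0.006  0.002] shift cur axes [ 3.6  0.2 -3.6] shift after turn [ 3.5  0.2 -3.6] world [-3.5  0.3  3.6] grasp now [0.5347 0.0523 0.1664]
```

```bash
python3 -m crank '[[0,0,0,1.5,0,-2,1],[0,0,0,0,0,0,1]]'
python3 - <<'E'
from ov import *
o=ctrl.get_obs();print(o["tool_pos"],o["contact_force"])
for n in ("scene","side","wrist"):
    p=eyes.get_image(n)
    k={"scene":p["image"][150:240,230:360,::-1],"side":p["image"][160:250,280:410,::-1],"wrist":p["image"][:,:,::-1]}[n]
    cv2.imwrite(f"pics/b11{n}.png",k if n=="wrist" else cv2.resize(k,None,fx=6,fy=6,interpolation=2))
E
```

```text
t: 9.47
tool_pos: [0.5336, 0.0526, 0.3225]
tool_rot: [-0.031, -3.137, 0.002]
contact_force: [2.3, -1.7, -2.3]
opening: 0.0123
[0.53362807 0.05259658 0.32254545] [ 2.31510985 -1.70147202 -2.26440445]
```

View pics/b11scene.png

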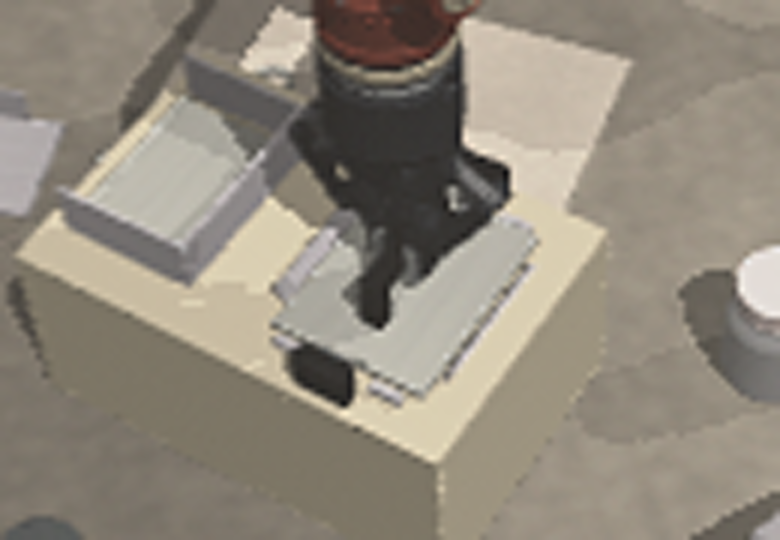

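View pics/b11side.png

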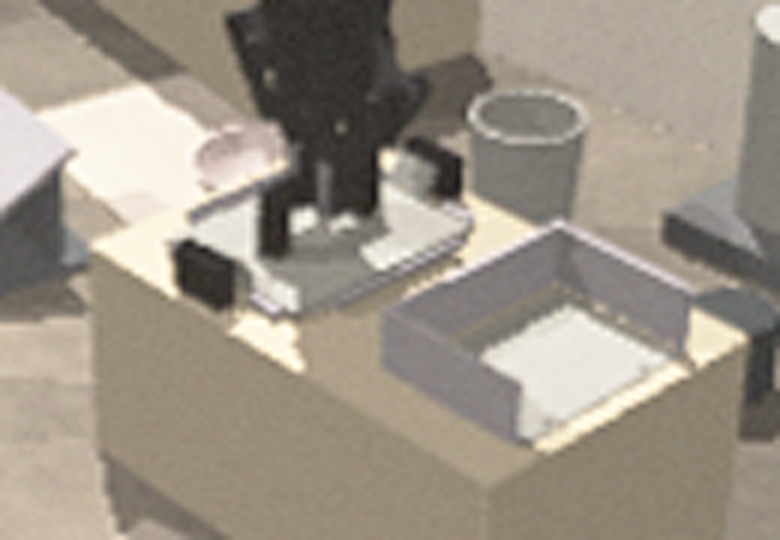

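View pics/b11wrist.png

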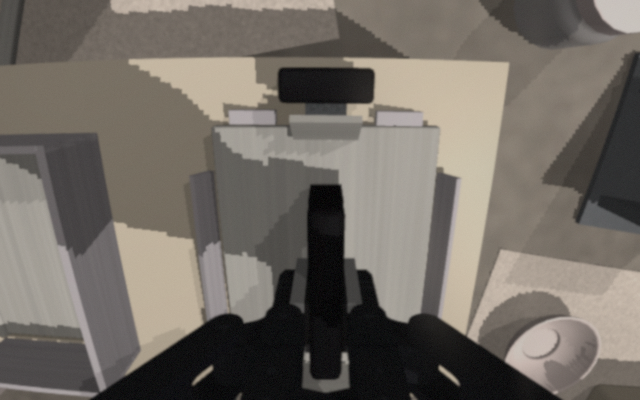

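```bash
python3 -m crank '[[0,0,0,0,0,4,1],[0,0,0,0,0,4,1],[0,0,0,0,0,0,1]]'; python3 -m crank '[[0,0,0,0,0,0,0],[0,0,0,0,0,0,0],[0,0,0,0,0,0,0],[0,0,0,0,0,0,0],[0,0,0,0,0,-10,0],[0,0,0,0,0,-30,0],[0,0,0,0,0,-30,0],[0,0,0,0,0,-40,0]]'
python3 - <<'E'
from ov import *
o=ctrl.get_obs();print(o["tool_pos"],o["contact_force"])
for n in ("scene","side","wrist"):
    p=eyes.get_image(n)
    k={"scene":p["image"][150:240,230:360,::-1],"side":p["image"][160:250,280:410,::-1],"wrist":p["image"][:,:,::-1]}[n]
    cv2.imwrite(f"pics/b12{n}.png",k if n=="wrist" else cv2.resize(k,None,fx=6,fy=6,interpolation=2))
E
```

```text
t: 9.87
tool_pos: [0.5347, 0.0526, 0.3228]
tool_rot: [-0.031, -3.134, 0.002]
contact_force: [-0.3, 1.0, -6.2]
opening: 0.0117
t: 10.53
tool_pos: [0.5338, 0.0528, 0.4242]
tool_rot: [-0.03, -3.109, 0.001]
contact_force: [0.8, 0.7, -0.1]
opening: 0.0428
[0.53375086 0.0527737  0.42416449] [ 0.79594248  0.65477797 -0.14028015]
```

View pics/b12scene.png

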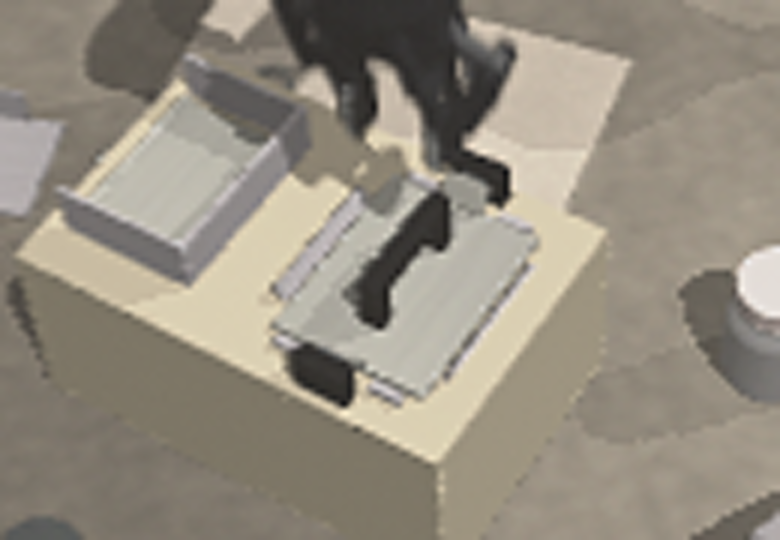

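View pics/b12side.png

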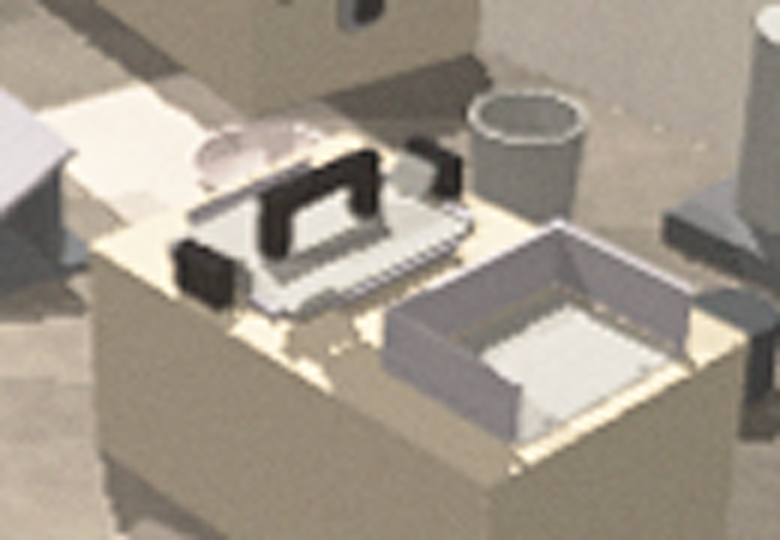

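View pics/b12wrist.png

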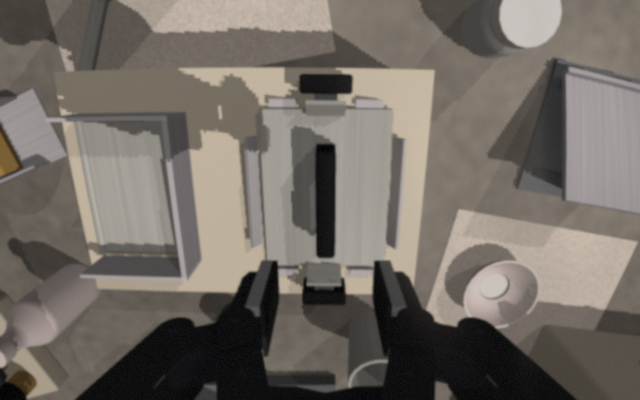

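Run:
```python
import cv2
a=cv2.imread("pics/b12wrist.png")
cv2.imwrite("pics/b12c.png",cv2.resize(a[60:310,230:420],None,fx=2.4,fy=2.4,interpolation=2))
```

```text
(no output)
```

View pics/b12c.png

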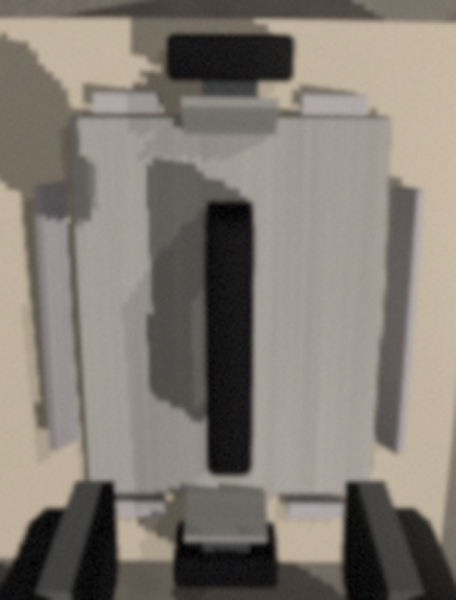

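Run:
```python
from ov import *
o=ctrl.get_obs();print(o["q"].round(3), np.degrees(np.arctan2(*R.from_rotvec(o["tool_rot"]).as_matrix()[[1,0],0])))
p=eyes.get_image("wrist")
for q in ("scoop","scoop_lip","coupling","flap_hinge","seat","bin","cover"):
    print(q,[(np.round(x["centre"],4),round(x["confidence"],2)) for x in spotter.mark_of(q,p)[:3]])
```

```text
[-0.04  -0.167  1.779 -0.002  1.546 -1.591] 178.88576574372644
scoop [(array([ 0.4985, -0.3305, -0.0038]), 0.94)]
scoop_lip [(array([ 4.751e-01, -2.714e-01, -3.000e-04]), 0.77), (array([0.5132, 0.3522, 0.0012]), 0.75)]
coupling []
flap_hinge [(array([ 0.5263, -0.1388,  0.1322]), 0.81)]
seat []
bin [(array([ 5.296e-01, -1.230e-02, -5.000e-04]), 0.94), (array([ 0.4814, -0.2719, -0.0042]), 0.65)]
cover [(array([0.5296, 0.0538, 0.1342]), 0.7)]
```

```bash
python3 -m crank '[[0,-0.02,0.12,4,-40,0,0],[0,0,0.12,-1,-40,0,0],[0,0,0.12,-6,-40,0,0],[0,0,0.12,-10,-39,0,-1],[0,0,0.12,-15,-37,0,-1],[0,0,0.12,-19,-35,0,-1],[0,0,0.12,-23,-33,0,-1],[0,0,0.12,-27,-30,0,-1]]'
python3 -m crank '[[0,0,0.12,-30,-26,0,-1],[0,0,0.12,0,0,0,-1],[0,0,0,0,0,0,-1],[0,0,0,0,0,0,-1]]'
python3 - <<'E'
from ov import *
plan([.495,-.31,.42-.155],downR(np.radians(110)))
for n in ("wrist","side","scene"):
    o=ctrl.get_obs();p=eyes.get_image(n); pickle.dump((o,p),open(f"s1{n}.pkl","wb"));cv2.imwrite(f"pics/s1{n}.png",p["image"][:,:,::-1])
    for q in ("scoop","scoop_lip","coupling"):
        print(q,[(np.round(x["centre"],4),round(x["confidence"],2)) for x in spotter.mark_of(q,p)[:3]])
E
```

```text
t: 11.75
tool_pos: [0.4906, -0.2696, 0.4201]
tool_rot: [-1.507, -2.743, 0.005]
contact_force: [0.8, -0.1, 0.1]
opening: 0.0852
t: 12.08
tool_pos: [0.4812, -0.3189, 0.417]
tool_rot: [-1.849, -2.521, 0.01]
contact_force: [-0.2, 0.3, -0.4]
opening: 0.0855
turn [-0.014 -0.009 -0.044] shift cur axes [ 4.4 15.8 -3.2] shift after turn [ 3.7 16.  -3. ] world [13.8  8.9  3. ] grasp now [ 0.4788 -0.3183  0.262 ]
scoop [(array([ 0.4948, -0.3331, -0.0008]), 0.64)]
scoop_lip [(array([ 0.4798, -0.2711, -0.0014]), 0.87)]
coupling [(array([ 0.5142, -0.3723,  0.0145]), 0.96), (array([ 0.5075, -0.3377,  0.014 ]), 0.77), (array([ 6.924e-01, -2.858e-01,  5.000e-04]), 0.57)]
scoop [(array([ 0.5005, -0.3305,  0.0006]), 0.56)]
scoop_lip [(array([ 0.4817, -0.2644, -0.0056]), 0.84)]
coupling [(array([ 0.5056, -0.3387,  0.0129]), 0.82), (array([ 0.5157, -0.3703,  0.0155]), 0.63)]
scoop [(array([ 5.014e-01, -3.285e-01, -2.000e-04]), 0.84), (array([ 0.5114, -0.3752,  0.0167]), 0.59)]
scoop_lip [(array([ 4.793e-01, -2.691e-01,  4.000e-04]), 0.94)]
coupling [(array([ 0.5079, -0.3389,  0.0163]), 0.57), (array([ 0.5139, -0.3742,  0.0207]), 0.53)]
```

View pics/s1wrist.png

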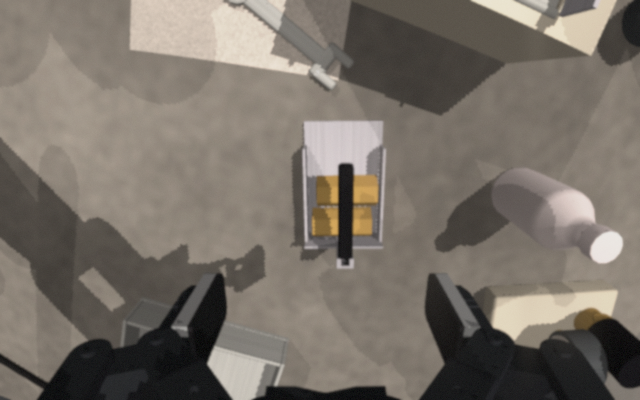

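```bash
cat > sc.py <<'E'
from ov import *
import sys
SC=[(-65,65,-42,42,0,3),(-65,35,-7,7,71,85),(-65,40,-42,42,0,30),(-65,-62,-42,42,0,42)]
E
python3 - <<'E'
from sc import *
o,p=pickle.load(open("s1wrist.pkl","rb"));W=cam(p,o);im=p["image"][:,:,::-1]
s=3.5;off=np.array([290,110])
k=cv2.resize(im[110:280,290:400],None,fx=s,fy=s,interpolation=2);k2=k.copy()
yaw=np.arctan2(.0625,-.0195)
draw(k2,SC,[.5,-.330,0,yaw,0],W,(0,0,255),s,off)
cv2.imwrite("pics/s1c.png",np.hstack([k,k2]));print(yaw)
E
```

```text
1.8732256143357835
```

View pics/s1c.png

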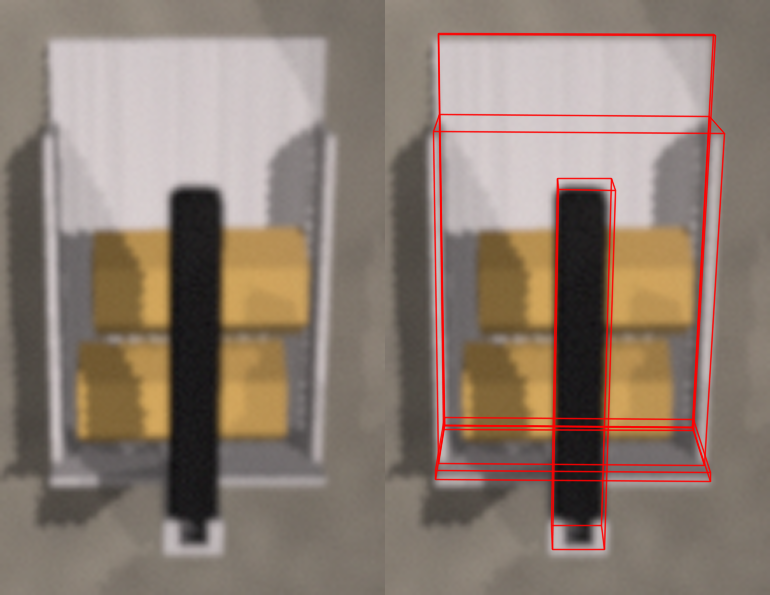

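Run:
```python
from sc import *
o,p=pickle.load(open("s1wrist.pkl","rb"));W=cam(p,o);im=p["image"][:,:,::-1]
s=3.5;off=np.array([290,110])
b=lambda x,y,z:[x/1e3,y/1e3,z/1e3]
pts=[((35,-7,85),(171,188)),((35,7,85),(222,188)),((65,-42,3),(49,38)),((65,42,3),(326,38)),((40,-42,30),(43,136)),((40,42,30),(337,135)),((-65,-42,42),(49,487)),((-65,42,42),(327,485))]
obs=[(b(*a),np.array(q)/s+off,W) for a,q in pts]
for fr in ([0,1,3],[0,1,2,3]):
    c,r=fitpose(obs,[.5,-.33,0,1.873,0],fr);print(c.round(4),r.round(1).tolist())
# tool-relative
c,_=fitpose(obs,[.5,-.33,0,1.873,0],[0,1,3])
g=wpts([[-.015,0,.078]],c)[0];print(g)
plan(g+[0,0,.06],downR(c[3])); plan(g,downR(c[3]))
```

```text
[ 0.4943 -0.3327  0.      1.8769  0.    ] [[9.6, 1.5], [-21.2, 1.4], [74.2, 0.0], [-84.1, -0.2], [78.2, -0.2], [-88.9, -0.2], [73.2, -0.9], [-84.5, -0.7]]
[ 0.5086 -0.3384 -0.0524  1.8752  0.    ] [[18.7, -0.3], [-9.6, -0.3], [78.2, 4.0], [-70.3, 3.7], [82.2, 0.4], [-74.3, 0.3], [77.2, -12.4], [-71.1, -12.3]]
[ 0.49878522 -0.34696557  0.078     ]
turn [-0.013 -0.007 -0.001] shift cur axes [-33.7   9.3 124.5] shift after turn [-32.8   7.6 124.9] world [  17.1  -29.  -124.9] grasp now [ 0.4794 -0.3175  0.2629]
turn [-0.013 -0.007 -0.001] shift cur axes [-34.1  10.1 184.5] shift after turn [-32.8   7.6 184.9] world [  17.1  -29.  -184.9] grasp now [ 0.4794 -0.3175  0.2629]
```

Run:
```python
from sc import *
o,p=pickle.load(open("s1wrist.pkl","rb"));W=cam(p,o);im=p["image"][:,:,::-1]
s=3.5;off=np.array([290,110])
b=lambda x,y,z:[x/1e3,-y/1e3,z/1e3]
pts=[((35,-7,85),(171,188)),((35,7,85),(222,188)),((65,-42,3),(49,38)),((65,42,3),(326,38)),((40,-42,30),(43,136)),((40,42,30),(337,135)),((-65,-42,42),(49,487)),((-65,42,42),(327,485))]
obs=[(b(*a),np.array(q)/s+off,W) for a,q in pts]
for fr in ([0,1,3],[0,1,2,3]):
    c,r=fitpose(obs,[.5,-.33,0,1.873,0],fr);print(c.round(4),r.round(1).tolist())
c,_=fitpose(obs,[.5,-.33,0,1.873,0],[0,1,3])
g=wpts([[-.015,0,.078]],c)[0];print(g)
plan(g+[0,0,.06],downR(c[3])); plan(g,downR(c[3]))
```

```text
[ 0.4995 -0.3309  0.      1.8834  0.    ] [[-0.4, 1.4], [1.2, 1.4], [-0.1, -0.0], [-0.1, -0.3], [0.3, -0.3], [-0.5, -0.3], [0.5, -1.1], [-0.6, -0.7]]
[ 0.4993 -0.3304  0.0025  1.8839  0.    ] [[-0.5, 1.5], [1.3, 1.4], [-0.4, -0.3], [0.1, -0.6], [0.1, -0.3], [-0.2, -0.4], [0.2, -0.5], [-0.3, -0.1]]
[ 0.50415414 -0.34518374  0.078     ]
turn [-0.013 -0.007 -0.008] shift cur axes [-33.6  15.  124.4] shift after turn [-32.8  13.1 124.9] world [  22.5  -27.2 -124.9] grasp now [ 0.4794 -0.3175  0.2629]
turn [-0.013 -0.007 -0.008] shift cur axes [-34.   15.7 184.4] shift after turn [-32.8  13.1 184.9] world [  22.5  -27.2 -184.9] grasp now [ 0.4794 -0.3175  0.2629]
```

```bash
python3 -m crank '[[-0.013,-0.007,-0.008,-16,7,25,-1],[0,0,0,-16,6,35,-1],[0,0,0,-1,0,35,-1],[0,0,0,0,0,30,-1],[0,0,0,0,0,0,-1],[0,0,0,0,0,0,-1]]'
python3 - <<'E'
from sc import *
c=[.4995,-.3309,0,1.8834,0]
g=wpts([[-.015,0,.080]],c)[0]
plan(g,downR(c[3]))
o=ctrl.get_obs();p=eyes.get_image("wrist");im=p["image"][:,:,::-1].copy()
draw(im,SC,c,cam(p,o),(0,0,255),1,np.zeros(2));cv2.imwrite("pics/s2.png",im)
E
```

```text
t: 13.18
tool_pos: [0.5065, -0.3474, 0.2941]
tool_rot: [1.839, 2.533, -0.001]
contact_force: [0.4, -0.1, 0.6]
opening: 0.0855
turn [0.006 0.009 0.002] shift cur axes [ 3.4 -1.9 59.1] shift after turn [ 2.9 -1.6 59.1] world [ -2.4   2.3 -59.1] grasp now [ 0.5078 -0.3485  0.1391]
```

View pics/s2.png

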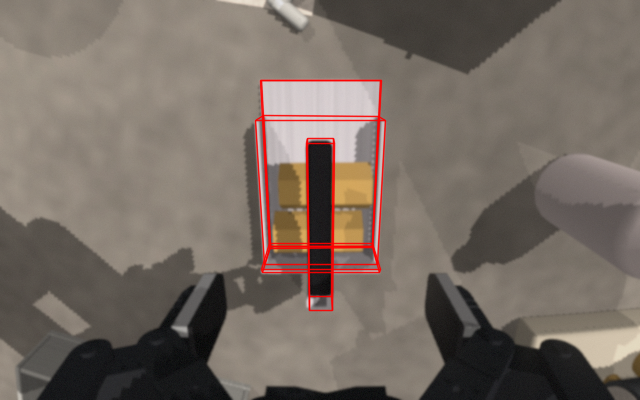

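```bash
python3 -m crank '[[0.006,0.009,0.002,3,-2,20,-1],[0,0,0,0,0,20,-1],[0,0,0,0,0,15,-1],[0,0,0,0,0,3,-1],[0,0,0,0,0,0,-1]]'
python3 - <<'E'
from sc import *
c=[.4995,-.3309,0,1.8834,0]
g=wpts([[-.015,0,.080]],c)[0]
plan(g,downR(c[3]))
E
```

```text
t: 13.65
tool_pos: [0.5056, -0.3464, 0.2418]
tool_rot: [1.84, 2.53, -0.002]
contact_force: [0.2, 0.1, 0.3]
opening: 0.0855
turn [0.007 0.012 0.   ] shift cur axes [ 1.7 -1.   6.8] shift after turn [ 1.6 -1.   6.8] world [-1.4  1.3 -6.8] grasp now [ 0.5071 -0.3478  0.0868]
```

```bash
python3 -m crank '[[0.008,0.014,0,2,-1,7.5,-1],[0,0,0,0,0,0,-1],[0,0,0,0,0,0,-1]]'
python3 - <<'E'
from sc import *
c=[.4995,-.3309,0,1.8834,0]
g=wpts([[-.015,0,.080]],c)[0]
plan(g,downR(c[3]))
E
```

```text
t: 13.9
tool_pos: [0.5047, -0.3453, 0.237]
tool_rot: [1.848, 2.54, -0.0]
contact_force: [-0.4, 0.2, 0.3]
opening: 0.0852
turn [0.    0.    0.001] shift cur axes [ 0.3 -0.5  2. ] shift after turn [ 0.3 -0.5  2. ] world [-0.6  0.1 -2. ] grasp now [ 0.5047 -0.3453  0.082 ]
```

```bash
python3 -m crank '[[0,0,0,0,0,0,1],[0,0,0,0,0,0,1],[0,0,0,0,0,0,1],[0,0,0,0,0,0,1],[0,0,0,0,0,0,1],[0,0,0,0,0,0,1],[0,0,0,0,0,0,1],[0,0,0,0,0,0,1]]' 110
python3 - <<'E'
from sc import *
c=[.4995,-.3309,0,1.8834,0]
g=wpts([[-.015,0,.080]],c)[0]
plan(g,downR(c[3]))
o=ctrl.get_obs();p=eyes.get_image("wrist");im=p["image"][:,:,::-1].copy();cv2.imwrite("pics/s3.png",im)
E
```

```text
t: 14.57
tool_pos: [0.5053, -0.3461, 0.2402]
tool_rot: [1.845, 2.537, -0.002]
contact_force: [-0.3, 0.1, 0.9]
opening: 0.0116
turn [0.002 0.005 0.001] shift cur axes [ 1.3 -0.8  5.2] shift after turn [ 1.3 -0.8  5.2] world [-1.2  1.  -5.2] grasp now [ 0.5058 -0.3468  0.0852]
```

View pics/s3.png

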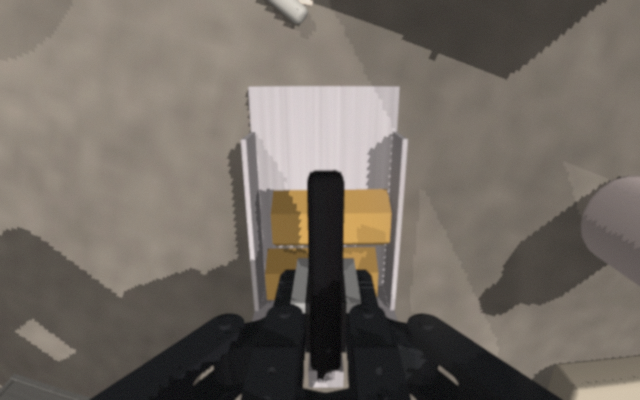

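```bash
python3 -m crank '[[0,0,0,0,0,-5,1],[0,0,0,0,0,-10,1],[0,0,0,0,0,-12,1],[0,0,0,0,0,-12,1],[0,0,0,0,0,-12,1],[0,0,0,0,0,0,1],[0,0,0,0,0,0,1]]'
python3 - <<'E'
from sc import *
o=ctrl.get_obs();p=eyes.get_image("wrist");im=p["image"][:,:,::-1].copy();cv2.imwrite("pics/s4.png",im)
pickle.dump((o,p),open("s4.pkl","wb"));print(o["wrist_torque"],R.from_rotvec(o["tool_rot"]).as_matrix().round(3).tolist())
p=eyes.get_image("side");cv2.imwrite("pics/s4s.png",cv2.resize(p["image"][200:330,360:500,::-1],None,fx=4,fy=4))
E
```

```text
t: 15.2
tool_pos: [0.5044, -0.3449, 0.2945]
tool_rot: [1.847, 2.541, -0.001]
contact_force: [0.2, 0.1, -3.8]
opening: 0.0113
[ 0.06518744 -0.02251282  0.01862333] [[-0.308, 0.951, 0.0], [0.951, 0.308, -0.001], [-0.001, -0.0, -1.0]]
```

View pics/s4.png

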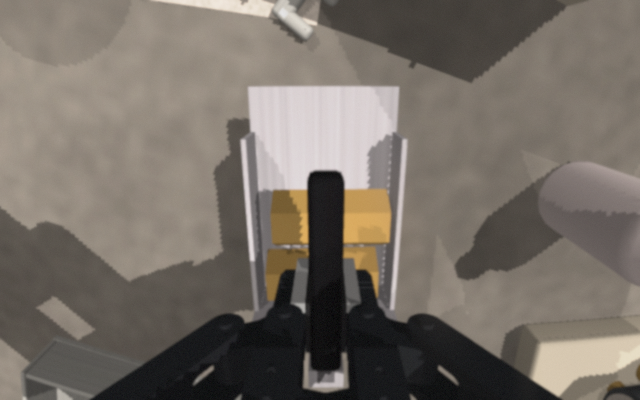

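View pics/s4s.png

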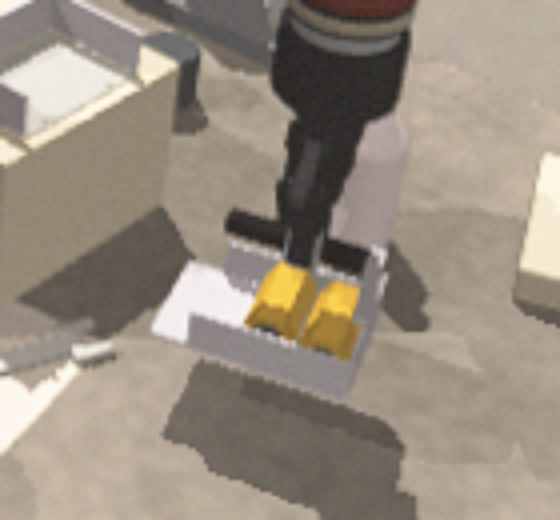

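Run:
```python
from sc import *
o,p=pickle.load(open("s4.pkl","rb"))
W=cam(p,{"tool_rot":np.zeros(3),"tool_pos":np.zeros(3)})
A=np.diag([1.,-1,-1])
P=lambda v,q:R.from_euler('zy',[v[3],v[4]]).apply((A@np.array(q))/1e3)+v[:3]
obs=[((65,42,3),(248.5,87)),((65,-42,3),(399,87)),((40,42,30),(243,138)),((40,-42,30),(406.5,138)),((35,7,85),(310,172)),((35,-7,85),(343,172)),((-65,7,85),(311,369)),((-65,-7,85),(340,369))]
for fr in ([0,1,2,3],[0,1,2,3,4]):
    def f(v):
        w=np.array([.015,0,.233,0,0.]);w[fr]=v
        return np.concatenate([proj([P(w,a)],W)[0]-b for a,b in obs])
    s=least_squares(f,np.array([.015,0,.233,0,0.])[fr]);print(s.x.round(4),s.fun.reshape(-1,2).round(1).tolist())
```

```text
[ 1.660e-02 -2.000e-04  2.497e-01 -2.400e-03] [[4.7, 0.6], [-2.1, 0.2], [3.3, -0.8], [-2.5, -1.1], [-2.8, -1.0], [0.2, -1.1], [0.3, 2.0], [0.0, 1.9]]
[ 1.740e-02 -2.000e-04  2.497e-01 -2.500e-03  1.550e-02] [[4.3, -0.7], [-1.7, -1.0], [3.0, -1.2], [-2.2, -1.6], [-2.9, 0.7], [0.3, 0.6], [0.4, 1.2], [-0.1, 1.2]]
```

```bash
cat >> fit.py <<'E'
HX,HY,BY=.529,-.141,-.022
LT=np.array([.0813,0,.240])
def sp(d,h,th,lat=0,rows=None):
    """lip d mm beyond hinge, h mm above bin top, pitch deg"""
    S=R.from_euler('ZY',[np.pi/2+BY,np.radians(th)]).as_matrix()
    Rt=S@np.diag([1.,-1,-1])
    B=R.from_euler('Z',BY).as_matrix()
    lip=np.array([HX,HY,.13])+B@np.array([lat,d,h])/1e3
    o=ctrl.get_obs(); Rc=R.from_rotvec(o["tool_rot"]).as_matrix()
    t=lip-Rt@LT; dr=R.from_matrix(Rc.T@Rt).as_rotvec()
    cl=B.T@(o["tool_pos"]+Rc@LT-[HX,HY,.13])*1e3
    Sc=Rc@np.diag([1.,-1,-1])
    print("now lip(lat,d,h)",cl.round(1),"pitch",np.degrees(-np.arcsin(Sc[2,0])).round(1),"q",o["q"].round(2),"f",o["contact_force"].round(1))
    print(" turn",dr.round(3),"shift cur",(Rc.T@(t-o["tool_pos"])*1e3).round(1),"after",(Rt.T@(t-o["tool_pos"])*1e3).round(1),"world",((t-o["tool_pos"])*1e3).round(1))
    # step list
    n=rows or max(int(np.ceil(np.linalg.norm(dr)/.1)),int(np.ceil(np.linalg.norm(t-o["tool_pos"])/.03)),1)
    Rk=Rc.copy();pk=o["tool_pos"].copy()
    for i in range(n):
        # interpolate lip point and rotation
        Rn=Rc@R.from_rotvec(dr*(i+1)/n).as_matrix(); l0=o["tool_pos"]+Rc@LT; ln=l0+(lip-l0)*(i+1)/n
        pn=ln-Rn@LT; print("  row",(R.from_matrix(Rk.T@Rn).as_rotvec()).round(3).tolist(),(Rk.T@(pn-pk)*1e3).round(1).tolist()); Rk,pk=Rn,pn
E
python3 - <<'E'
from fit import *
sp(-80,60,0,rows=8)
E
```

```text
now lip(lat,d,h) [ -46.8 -127.9  -75.9] pitch 0.0 q [-0.72  0.11  1.74 -0.    1.29 -1.03] f [-0.2  0.6 -2.5]
 turn [0.    0.001 0.335] shift cur [  34.1   33.2 -135.9] after [  43.2   20.1 -135.9] world [ 21.   42.8 135.9]
  row [0.0, 0.0, 0.042] [3.8, 4.1, -17.0]
  row [0.0, 0.0, 0.042] [4.1, 3.9, -17.0]
  row [0.0, 0.0, 0.042] [4.4, 3.7, -17.0]
  row [0.0, 0.0, 0.042] [4.7, 3.6, -17.0]
  row [0.0, 0.0, 0.042] [5.0, 3.4, -17.0]
  row [0.0, 0.0, 0.042] [5.3, 3.1, -17.0]
  row [0.0, 0.0, 0.042] [5.5, 2.9, -17.0]
  row [0.0, 0.0, 0.042] [5.8, 2.7, -17.0]
```

```bash
python3 -m crank '[[0,0,0.042,0,0,-17,1],[0,0,0.042,3,2,-18,1],[0,0,0.042,4,4,-18,1],[0,0,0.042,5,4,-18,1],[0,0,0.042,5,4,-18,1],[0,0,0.042,5,4,-18,1],[0,0,0.042,6,4,-17,1],[0,0,0.042,6,4,-12,1]]'
python3 - <<'E'
from fit import *
sp(-80,60,0)
sp(20,25,18)
E
```

```text
t: 15.97
tool_pos: [0.5247, -0.3068, 0.4227]
tool_rot: [-2.251, -2.16, 0.005]
contact_force: [0.7, -0.3, -3.1]
opening: 0.0115
now lip(lat,d,h) [ -3.4 -81.4  53.9] pitch -0.7 q [-0.65  0.01  1.63  0.    1.53 -0.61] f [ 0.7 -0.3 -3.1]
 turn [-0.018 -0.013 -0.019] shift cur [ 4.6  0.4 -7.2] after [ 4.5  0.7 -7.3] world [0.8 4.5 7.3]
  row [-0.018, -0.013, -0.019] [4.6, 0.4, -7.2]
now lip(lat,d,h) [ -3.4 -81.4  53.9] pitch -0.7 q [-0.65  0.01  1.63  0.    1.53 -0.61] f [ 0.7 -0.3 -3.1]
 turn [-0.021 -0.327 -0.016] shift cur [182.5  -2.6  16.8] after [178.2   0.7 -42.8] world [  4.7 182.6 -14.4]
  row [-0.003, -0.047, -0.002] [25.7, -0.3, 0.8]
  row [-0.003, -0.047, -0.002] [25.9, -0.2, 0.1]
  row [-0.003, -0.047, -0.002] [26.1, -0.2, -0.6]
  row [-0.003, -0.047, -0.002] [26.2, -0.2, -1.3]
  row [-0.003, -0.047, -0.002] [26.3, -0.2, -2.0]
  row [-0.003, -0.047, -0.002] [26.3, -0.1, -2.7]
  row [-0.003, -0.047, -0.002] [26.4, -0.1, -3.4]
```

```bash
python3 -m crank '[[-0.009,-0.02,-0.01,8,0,-3,1],[-0.009,-0.03,-0.008,14,0,-2,1],[0,-0.047,0,20,0,0,1],[0,-0.047,0,22,0,0,1],[0,-0.047,0,22,0,-1,1],[0,-0.047,0,20,0,-2,1],[0,-0.04,0,14,0,-2,1],[0,-0.03,0,8,0,-2,1]]'
python3 - <<'E'
from sc import *
sp(20,25,18)
for n in ("wrist","side"):
    p=eyes.get_image(n);cv2.imwrite(f"pics/t1{n}.png",p["image"][:,:,::-1] if n=="wrist" else cv2.resize(p["image"][120:300,260:480,::-1],None,fx=3.5,fy=3.3))
E
```

```text
t: 16.63
tool_pos: [0.5251, -0.1694, 0.4124]
tool_rot: [2.068, 2.042, -0.328]
contact_force: [0.1, 0.6, -2.6]
opening: 0.0111
now lip(lat,d,h) [ -3.9 -24.8  29. ] pitch 17.9 q [-0.39 -0.14  1.8  -0.3   1.38 -0.34] f [ 0.1  0.6 -2.6]
 turn [ 0.    -0.002  0.01 ] shift cur [ 44.4   3.7 -10.1] after [ 44.4   3.2 -10.2] world [ 4.2 45.3 -4. ]
  row [0.0, -0.001, 0.005] [22.2, 1.8, -5.1]
  row [0.0, -0.001, 0.005] [22.2, 1.7, -5.1]
```

View pics/t1wrist.png

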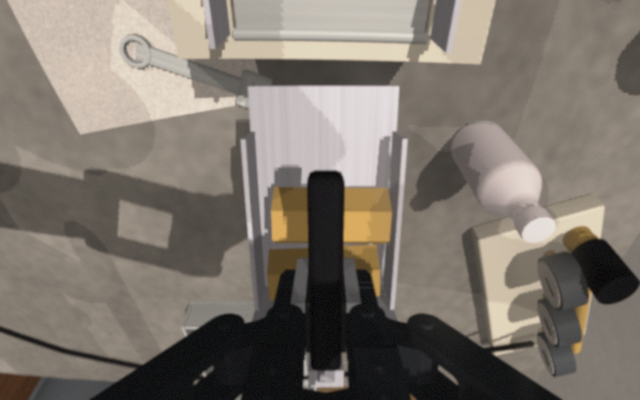

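View pics/t1side.png

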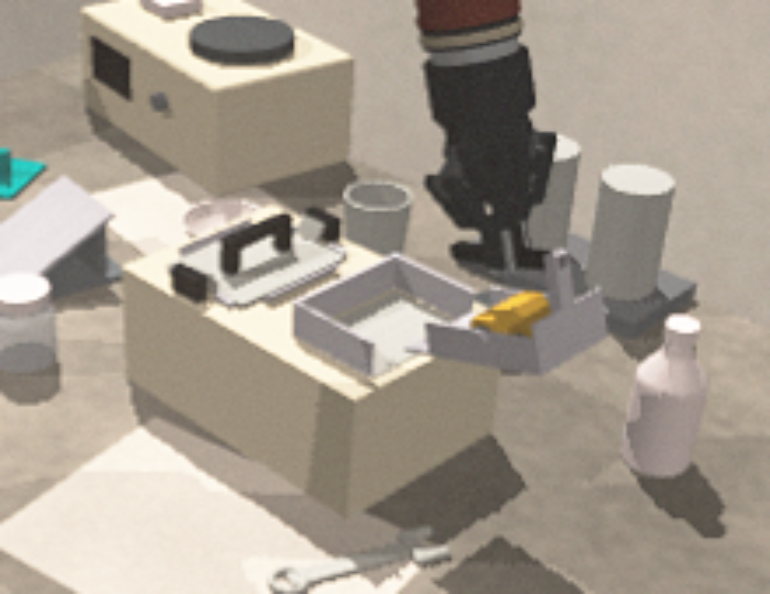

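```bash
python3 -m crank '[[0,0,0.005,10,2,-2,1],[0,-0.01,0.005,16,2,-4,1],[0,-0.01,0,18,0,-4,1],[0,-0.01,0,14,0,-4,1],[0,0,0,6,0,-3,1],[0,0,0,0,0,0,1]]'
python3 - <<'E'
from sc import *
sp(36,8,21)
p=eyes.get_image("wrist");cv2.imwrite(f"pics/t2.png",p["image"][:,:,::-1])
E
```

```text
t: 17.23
tool_pos: [0.5296, -0.1004, 0.4039]
tool_rot: [2.065, 2.02, -0.353]
contact_force: [-0.1, -0.6, -4.1]
opening: 0.0115
now lip(lat,d,h) [-1.2 38.5 20.5] pitch 19.2 q [-0.26 -0.16  1.83 -0.33  1.4  -0.2 ] f [-0.1 -0.6 -4.1]
 turn [-0.003 -0.031  0.001] shift cur [ 9.4  0.4 10.2] after [9.7 0.3 9.9] world [  0.5   5.5 -12.7]
  row [-0.003, -0.031, 0.001] [9.4, 0.4, 10.2]
```

View pics/t2.png

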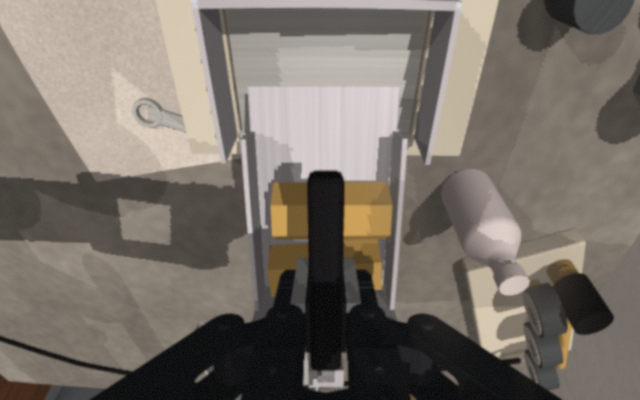

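```bash
python3 -m crank '[[-0.003,-0.02,0.001,5,1,5,1],[0,-0.015,0,5,1,6,1],[0,0,0,0,0,0,1]]'
python3 - <<'E'
from sc import *
sp(36,-12,23)
E
```

```text
t: 17.53
tool_pos: [0.5319, -0.0967, 0.3892]
tool_rot: [2.044, 1.993, -0.385]
contact_force: [0.4, 0.8, -4.1]
opening: 0.0114
now lip(lat,d,h) [ 2.2 32.4  6.1] pitch 21.4 q [-0.25 -0.15  1.84 -0.37  1.37 -0.16] f [ 0.4  0.8 -4.1]
 turn [ 0.    -0.027 -0.003] shift cur [16.6 -1.9 13.4] after [17.  -1.9 12.9] world [ -1.7  10.6 -18.5]
  row [0.0, -0.027, -0.003] [16.6, -1.9, 13.4]
```

```bash
python3 -m crank '[[0,-0.01,0,6,0,5,1],[0,-0.01,0,6,0,5,1],[0,-0.01,0,6,0,5,1],[0,0,0,0,0,0,1]]'
python3 - <<'E'
from sc import *
sp(38,-24,32,rows=3)
p=eyes.get_image("wrist");cv2.imwrite(f"pics/t3.png",p["image"][:,:,::-1])
E
```

```text
t: 17.87
tool_pos: [0.5327, -0.0865, 0.3679]
tool_rot: [2.024, 1.968, -0.417]
contact_force: [-0.3, 0.8, -1.1]
opening: 0.0115
now lip(lat,d,h) [  3.4  33.4 -14.6] pitch 23.5 q [-0.22 -0.13  1.87 -0.41  1.34 -0.11] f [-0.3  0.8 -1.1]
 turn [ 0.001 -0.148 -0.006] shift cur [44.3 -2.8 -2.6] after [43.4 -2.5 -9.1] world [ -1.6  41.7 -15.3]
  row [0.0, -0.049, -0.002] [14.6, -0.9, -1.5]
  row [0.0, -0.049, -0.002] [14.7, -0.9, -1.6]
  row [0.0, -0.049, -0.002] [14.8, -0.9, -1.7]
```

View pics/t3.png

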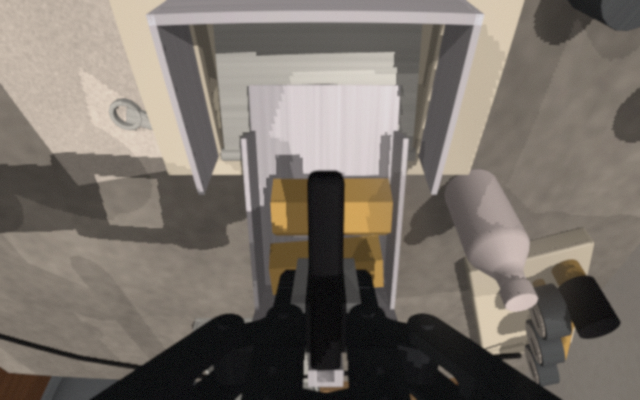

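Run:
```python
from sc import *
sp(40,-34,40,rows=3)
sp(42,-52,50,rows=5)
```

```text
now lip(lat,d,h) [  3.7  33.4 -13.7] pitch 23.5 q [-0.22 -0.13  1.87 -0.41  1.34 -0.11] f [-0.6  0.6 -0.3]
 turn [ 0.001 -0.288 -0.007] shift cur [85.7 -3.2  2.8] after [ 82.9  -2.7 -21.7] world [ -1.   77.5 -36.7]
  row [0.0, -0.096, -0.002] [28.1, -1.0, -1.4]
  row [0.0, -0.096, -0.002] [28.6, -1.0, -1.8]
  row [0.0, -0.096, -0.002] [29.0, -1.0, -2.4]
now lip(lat,d,h) [  3.7  33.4 -13.7] pitch 23.5 q [-0.22 -0.13  1.87 -0.41  1.34 -0.11] f [-0.6  0.6 -0.3]
 turn [ 0.001 -0.463 -0.007] shift cur [138.8  -3.6  20.6] after [133.4  -2.7 -43.5] world [ -0.  119.1 -74.2]
  row [0.0, -0.093, -0.001] [27.2, -0.7, -0.2]
  row [0.0, -0.093, -0.001] [27.7, -0.7, -0.6]
  row [0.0, -0.093, -0.001] [28.2, -0.6, -1.1]
  row [0.0, -0.093, -0.001] [28.7, -0.6, -1.7]
  row [0.0, -0.093, -0.001] [29.1, -0.6, -2.3]
```

```bash
python3 -m crank '[[0,-0.07,0,20,-0.5,0,1],[0,-0.093,-0.001,28,-0.5,0,1],[0,-0.093,-0.001,28,-0.5,-1,1],[0,0,0,0,0,0,1]]'
python3 - <<'E'
from sc import *
sp(42,-50,48,rows=3)
p=eyes.get_image("wrist");cv2.imwrite(f"pics/t4.png",p["image"][:,:,::-1])
p=eyes.get_image("side");cv2.imwrite("pics/t4s.png",cv2.resize(p["image"][120:300,260:480,::-1],None,fx=3.5,fy=3.3))
E
```

```text
t: 18.25
tool_pos: [0.5349, -0.0186, 0.3382]
tool_rot: [1.858, 1.796, -0.642]
contact_force: [-1.0, 1.9, -0.6]
opening: 0.0111
now lip(lat,d,h) [  6.1  35.  -29.6] pitch 38.9 q [-0.05 -0.08  1.9  -0.7   1.36  0.15] f [-1.   1.9 -0.6]
 turn [ 0.006 -0.159 -0.015] shift cur [57.1 -4.1  1.6] after [56.7 -3.3 -7.4] world [ -2.3  43.5 -37.2]
  row [0.002, -0.053, -0.005] [18.9, -1.3, -0.2]
  row [0.002, -0.053, -0.005] [19.1, -1.3, -0.5]
  row [0.002, -0.053, -0.005] [19.2, -1.2, -0.8]
```

View pics/t4.png

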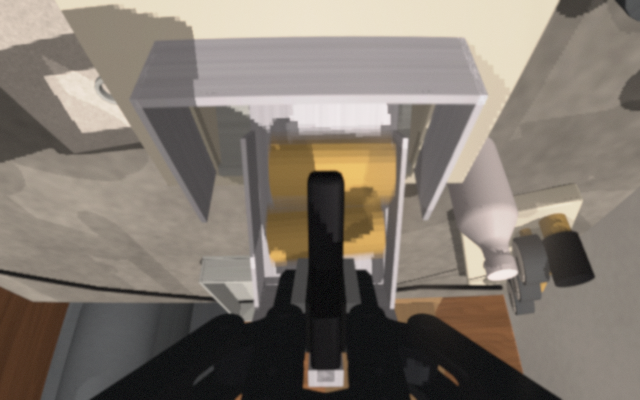

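View pics/t4s.png

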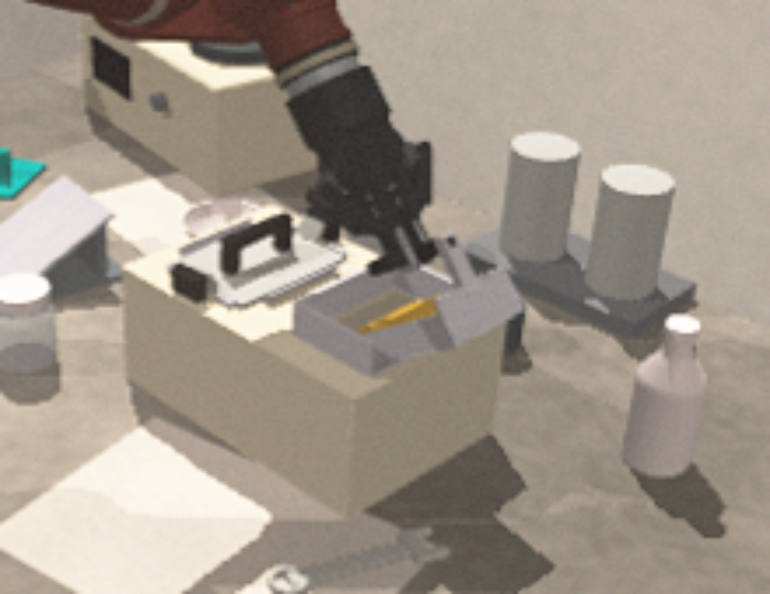

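Run:
```python
from sc import *
sp(33,-42,46,rows=2)
```

```text
now lip(lat,d,h) [  6.9  34.3 -28.1] pitch 38.6 q [-0.05 -0.08  1.9  -0.69  1.36  0.15] f [-0.6  4.  -1.5]
 turn [ 0.006 -0.128 -0.018] shift cur [38.9 -4.4  3.2] after [39.1 -3.7 -1.8] world [ -3.1  28.5 -26.9]
  row [0.003, -0.064, -0.009] [19.3, -2.2, 1.1]
  row [0.003, -0.064, -0.009] [19.7, -2.1, 0.9]
```

```bash
python3 -m crank '[[0.003,-0.064,-0.009,19,-2.2,1,1],[0.003,-0.064,-0.009,20,-2,1,1],[0,0,0,0,0,0,1],[0,0,0,0,0,0,1]]'
python3 - <<'E'
from sc import *
sp(33,-42,46,rows=2)
p=eyes.get_image("wrist");cv2.imwrite(f"pics/t5.png",p["image"][:,:,::-1])
p=eyes.get_image("scene");cv2.imwrite("pics/t5s.png",cv2.resize(p["image"][130:250,200:360,::-1],None,fx=4.5,fy=4.5))
E
```

```text
t: 18.68
tool_pos: [0.5361, 0.0067, 0.3226]
tool_rot: [1.77, 1.718, -0.739]
contact_force: [-2.4, 3.3, 0.7]
opening: 0.0114
now lip(lat,d,h) [  7.3  30.8 -32.2] pitch 46.2 q [ 0.02 -0.04  1.91 -0.82  1.39  0.25] f [-2.4  3.3  0.7]
 turn [ 0.01   0.004 -0.013] shift cur [ 7.7 -4.   5.4] after [ 7.7 -3.8  5.5] world [-3.8  1.5 -9.4]
  row [0.005, 0.002, -0.006] [3.8, -2.0, 2.7]
  row [0.005, 0.002, -0.006] [3.8, -1.9, 2.7]
```

View pics/t5.png

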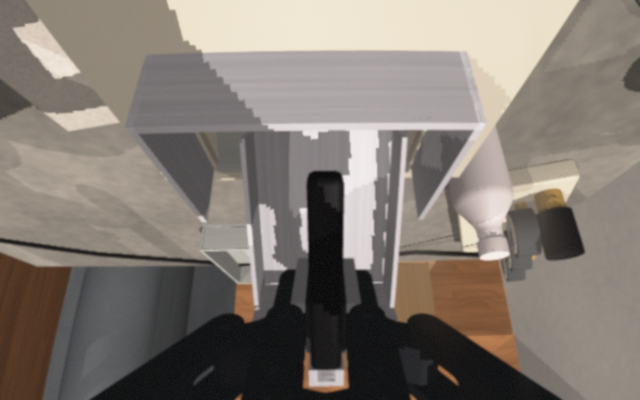

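View pics/t5s.png

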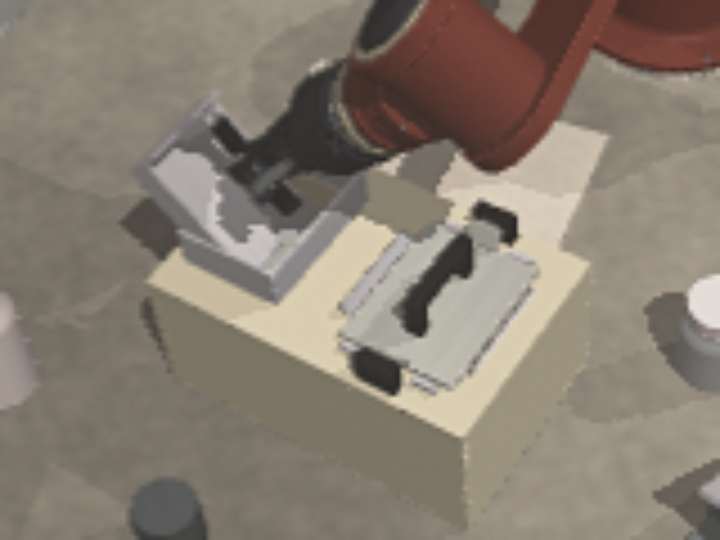

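```bash
python3 -m crank '[[0.005,0,-0.006,5,-2,4,1],[0.005,0,-0.006,5,-2,4,1],[0,0,0,0,0,0,1],[0,0,0,0,0,0,1],[0,0,0,0,0,0,1],[0,0,0,0,0,0,1]]'
python3 - <<'E'
from sc import *
sp(25,-20,36,rows=2)
p=eyes.get_image("wrist");cv2.imwrite(f"pics/t6.png",p["image"][:,:,::-1])
E
```

```text
t: 19.28
tool_pos: [0.5363, 0.0052, 0.323]
tool_rot: [1.773, 1.71, -0.734]
contact_force: [-0.2, 3.4, -0.5]
opening: 0.0114
now lip(lat,d,h) [  8.7  29.  -31.6] pitch 46.3 q [ 0.01 -0.04  1.91 -0.83  1.38  0.26] f [-0.2  3.4 -0.5]
 turn [ 0.015  0.179 -0.018] shift cur [-52.8  -3.2  13.2] after [-54.2  -4.1   3.6] world [ -5.1 -45.9  29. ]
  row [0.007, 0.09, -0.009] [-26.8, -1.7, 5.7]
  row [0.007, 0.09, -0.009] [-26.5, -1.7, 5.2]
```

View pics/t6.png

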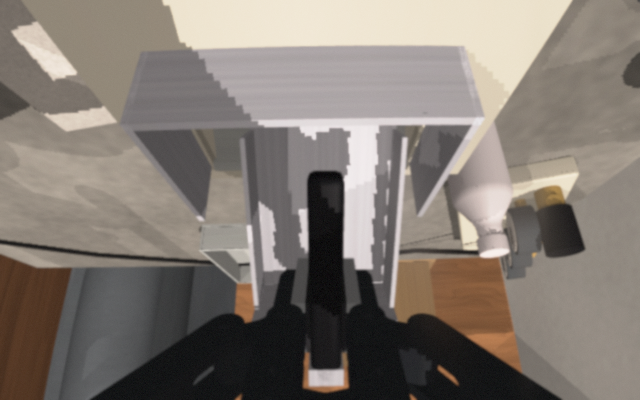

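```bash
python3 -m crank '[[0.007,0,-0.009,10,-4,6,1],[0.007,0,-0.009,10,-4,6,1],[0,0,0,4,0,3,1],[0,0,0,4,0,3,1],[0,0,0,4,0,3,1]]'
python3 - <<'E'
from sc import *
sp(25,-20,36,rows=2)
p=eyes.get_image("wrist");cv2.imwrite(f"pics/t7.png",p["image"][:,:,::-1])
p=eyes.get_image("scene");cv2.imwrite("pics/t7s.png",cv2.resize(p["image"][130:250,200:360,::-1],None,fx=4.5,fy=4.5))
E
```

```text
t: 19.75
tool_pos: [0.5379, 0.0116, 0.3154]
tool_rot: [1.749, 1.676, -0.75]
contact_force: [-13.4, 15.2, 21.1]
opening: 0.0112
now lip(lat,d,h) [ 13.1  27.  -34.4] pitch 48.4 q [ 0.03 -0.03  1.91 -0.87  1.38  0.3 ] f [-13.4  15.2  21.1]
 turn [ 0.024  0.218 -0.028] shift cur [-62.3  -4.   14.9] after [-63.9  -5.5   1.3] world [ -6.7 -52.3  36.6]
  row [0.012, 0.109, -0.014] [-31.8, -2.1, 6.1]
  row [0.012, 0.109, -0.014] [-31.2, -2.2, 5.5]
```

View pics/t7.png

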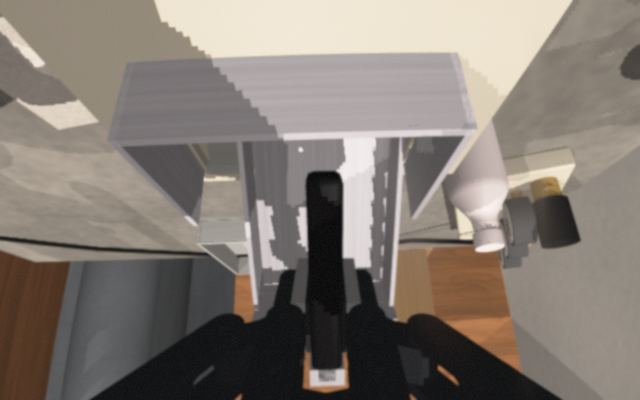

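View pics/t7s.png

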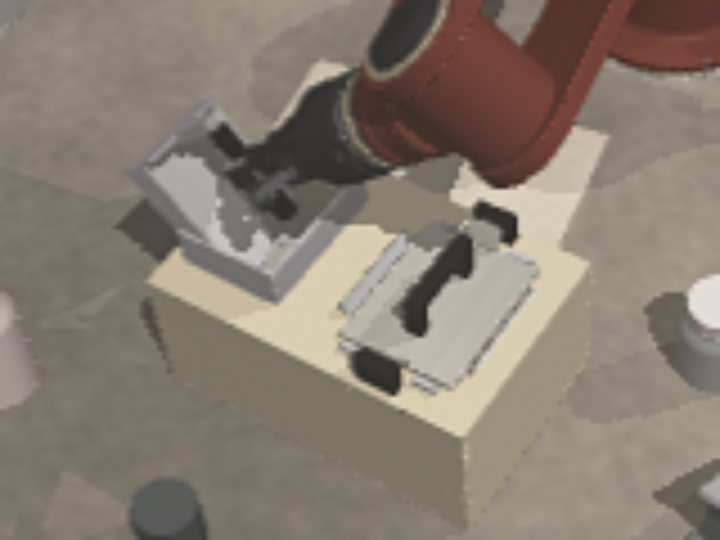

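```bash
python3 -m crank '[[0,0,0,-10,-4,-3,1],[0,0,0,-25,-4,-3,1],[0,0,0,-30,0,-5,1],[0,0.05,0,-30,0,-10,1]]'
python3 - <<'E'
from sc import *
sp(-40,40,20,rows=3)
p=eyes.get_image("wrist");cv2.imwrite(f"pics/t8.png",p["image"][:,:,::-1])
p=eyes.get_image("scene");cv2.imwrite("pics/t8s.png",cv2.resize(p["image"][130:250,200:360,::-1],None,fx=4.5,fy=4.5))
E
```

```text
t: 20.18
tool_pos: [0.5235, -0.0342, 0.3927]
tool_rot: [1.777, 1.726, -0.723]
contact_force: [0.5, -0.2, -1.5]
opening: 0.0116
now lip(lat,d,h) [-3.1 -7.2 36.4] pitch 45.4 q [-0.06 -0.16  1.89 -0.8   1.41  0.1 ] f [ 0.5 -0.2 -1.5]
 turn [ 0.018  0.444 -0.01 ] shift cur [-120.6    8.3   79. ] after [-142.9    7.8   19.5] world [   4.7 -141.1   30.6]
  row [0.006, 0.148, -0.003] [-43.0, 2.8, 21.6]
  row [0.006, 0.148, -0.003] [-43.9, 2.8, 20.2]
  row [0.006, 0.148, -0.003] [-44.6, 2.8, 18.8]
```

View pics/t8.png

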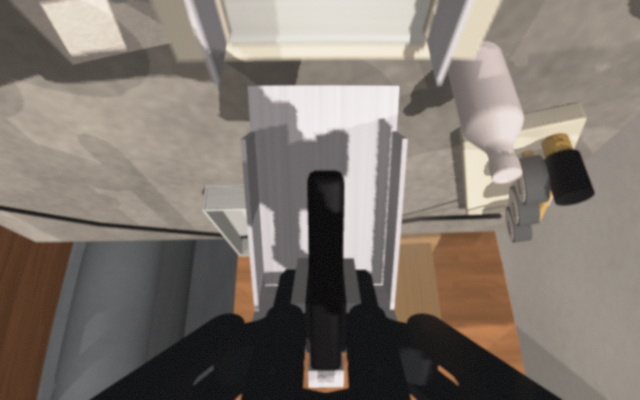

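View pics/t8s.png

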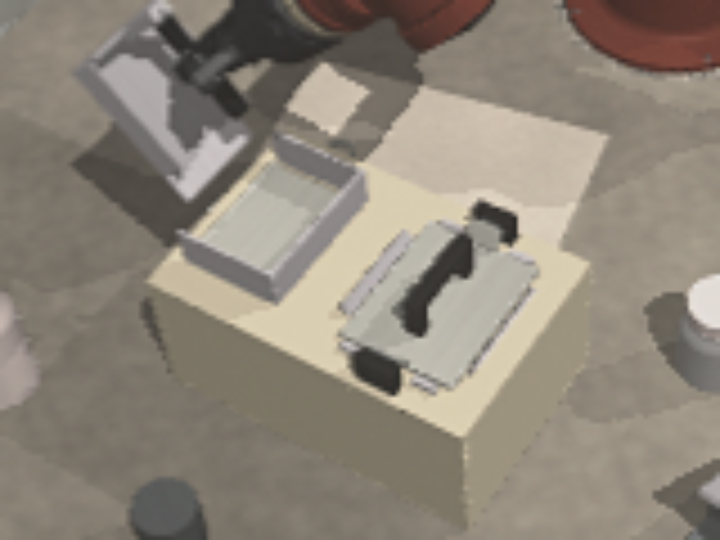

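Run:
```python
from sc import *
sp(-130,60,0,rows=8)
```

```text
now lip(lat,d,h) [ 1.3 -9.  43.8] pitch 45.5 q [-0.06 -0.16  1.88 -0.81  1.41  0.1 ] f [ 1.2  0.1 -1.2]
 turn [ 0.032  0.795 -0.016] shift cur [-243.2    8.   205.2] after [-316.8    6.3  -30.3] world [  -0.7 -316.9   30.3]
  row [0.004, 0.099, -0.002] [-35.5, 1.1, 18.6]
  row [0.004, 0.099, -0.002] [-36.3, 1.1, 17.4]
  row [0.004, 0.099, -0.002] [-37.1, 1.1, 16.1]
  row [0.004, 0.099, -0.002] [-37.7, 1.1, 14.7]
  row [0.004, 0.099, -0.002] [-38.1, 1.1, 13.2]
  row [0.004, 0.099, -0.002] [-38.5, 1.1, 11.8]
  row [0.004, 0.099, -0.002] [-38.6, 1.0, 10.3]
  row [0.004, 0.099, -0.002] [-38.7, 1.0, 8.7]
```

```bash
python3 -m crank '[[0.004,0.08,-0.002,-28,0,10,1],[0.004,0.099,-0.002,-36,0,15,1],[0.004,0.099,-0.002,-36,0,14,1],[0.004,0.099,-0.002,-37,0,13,1],[0.004,0.099,-0.002,-37,0,12,1],[0.004,0.099,-0.002,-37,0,11,1],[0.004,0.099,-0.002,-37,0,10,1],[0.004,0.099,-0.002,-37,0,8,1]]'
python3 - <<'E'
from sc import *
c=[.4995,-.3309,0,1.8834,0]
plan([.5053,-.3461,.27-.155],downR(1.8834))
E
```

```text
t: 20.95
tool_pos: [0.5149, -0.3324, 0.4197]
tool_rot: [-2.222, -2.188, 0.012]
contact_force: [0.4, 0.2, -1.8]
opening: 0.0113
turn [-0.02  -0.014 -0.328] shift cur axes [-15.4  -6.1 149.7] shift after turn [-10.  -13.3 149.7] world [  -9.6  -13.7 -149.7] grasp now [ 0.5115 -0.3307  0.2648]
```

```bash
python3 -m crank '[[-0.02,-0.014,-0.08,-3,-2,20,1],[0,0,-0.083,-3,-2,32,1],[0,0,-0.083,-3,-2,32,1],[0,0,-0.083,-2,-3,30,1],[0,0,0,-1,-2,20,1],[0,0,0,0,0,0,1],[0,0,0,0,0,0,1]]'
python3 - <<'E'
from sc import *
plan([.5053,-.3461,.2402-.155],downR(1.8834))
o=ctrl.get_obs();p=eyes.get_image("wrist");cv2.imwrite("pics/u1.png",p["image"][:,:,::-1])
pickle.dump((o,p),open("u1.pkl","wb"))
E
```

```text
t: 21.53
tool_pos: [0.4961, -0.3549, 0.2579]
tool_rot: [-1.834, -2.508, 0.024]
contact_force: [0.2, -0.5, -0.8]
opening: 0.0116
turn [-0.032 -0.018 -0.005] shift cur axes [ 5.2 12.  17.4] shift after turn [ 5.5 11.5 17.7] world [  9.2   8.8 -17.7] grasp now [ 0.4904 -0.3537  0.103 ]
```

View pics/u1.png

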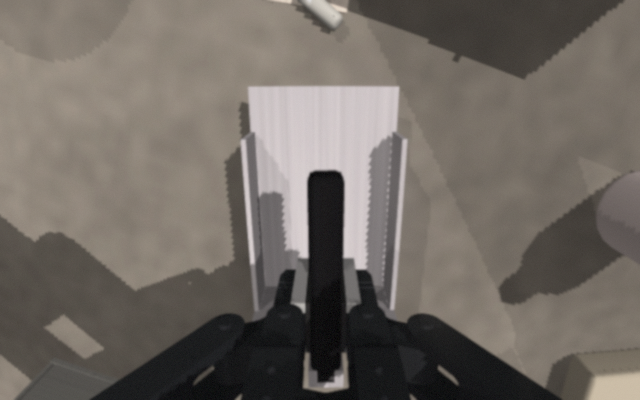

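```bash
python3 -m crank '[[-0.032,-0.018,-0.005,4,6,6,1],[0,0,0,0,0,4,1],[0,0,0,0,0,0,1],[0,0,0,0,0,0,1]]'
python3 - <<'E'
from sc import *
plan([.5053,-.3461,.2402-.155],downR(1.8834))
E
```

```text
t: 21.92
tool_pos: [0.5016, -0.3488, 0.2507]
tool_rot: [1.846, 2.539, -0.005]
contact_force: [0.6, -0.7, -2.8]
opening: 0.0113
turn [-0.001  0.004  0.001] shift cur axes [ 1.5  4.3 10.5] shift after turn [ 1.5  4.3 10.5] world [  3.7   2.7 -10.5] grasp now [ 0.5016 -0.3494  0.0957]
```

```bash
python3 -m crank '[[0,0.004,0,0,0,6,1],[0,0,0,0,0,4,1],[0,0,0,0,0,0,1],[0,0,0,0,0,0,1]]'
python3 -m crank '[[0,0,0,0,0,3,1],[0,0,0,0,0,0,1],[0,0,0,0,0,0,1]]'
```

```text
t: 22.25
tool_pos: [0.5028, -0.35, 0.2439]
tool_rot: [1.845, 2.537, -0.004]
contact_force: [-0.1, -0.3, -2.1]
opening: 0.0115
t: 22.5
tool_pos: [0.5028, -0.3503, 0.2411]
tool_rot: [1.846, 2.537, -0.005]
contact_force: [0.7, -0.5, -1.4]
opening: 0.0112
```

```bash
python3 -m crank '[[0,0,0,0,0,3,1],[0,0,0,0,0,1,1],[0,0,0,0,0,0,1]]'
```

```text
t: 22.75
tool_pos: [0.5032, -0.3512, 0.2408]
tool_rot: [1.845, 2.536, -0.007]
contact_force: [0.0, -0.4, -2.3]
opening: 0.0119
```

```bash
python3 -m crank '[[0,0,0,0,0,5,1],[0,0,0,0,0,2,1],[0,0,0,0,0,0,1]]'
python3 - <<'E'
from sc import *
p=eyes.get_image("side");cv2.imwrite("pics/u2.png",cv2.resize(p["image"][200:330,360:500,::-1],None,fx=4,fy=4))
E
```

```text
t: 23.0
tool_pos: [0.504, -0.3525, 0.241]
tool_rot: [1.844, 2.536, -0.009]
contact_force: [0.3, -0.6, -2.2]
opening: 0.0113
```

View pics/u2.png

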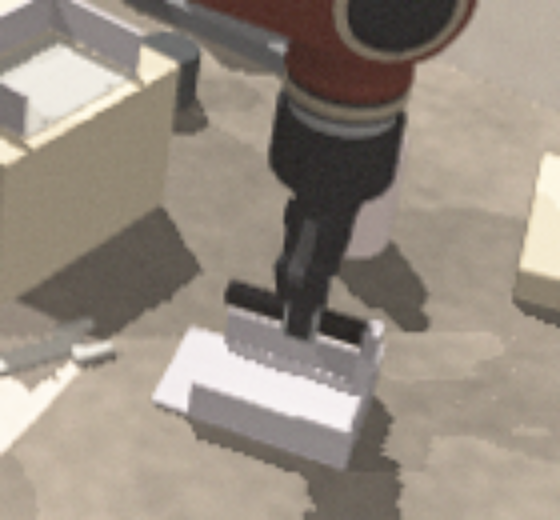

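```bash
python3 -m crank '[[0,0,0,0,0,0,0.2],[0,0,0,0,0,0,0.2],[0,0,0,0,0,0,0.2],[0,0,0,0,0,0,0],[0,0,0,0,0,0,0],[0,0,0,0,0,-10,0],[0,0,0,0,0,-30,0],[0,0,0,0,0,-35,0]]'
python3 -m crank '[[0,0,0,0,0,-35,-1],[0,0,0,0,0,-35,-1],[0,0,0,0,0,0,-1],[0,0,0,0,0,0,-1]]'
python3 - <<'E'
from sc import *
for n in("scene","side","wrist"):
    p=eyes.get_image(n);cv2.imwrite(f"pics/v_{n}.png",p["image"][:,:,::-1])
    print(n,[(q,[(np.round(x["centre"],3),round(x["confidence"],2)) for x in spotter.mark_of(q,p)[:2]]) for q in("scoop","cover","coupling")])
    if n=="side":cv2.imwrite("pics/v_sc.png",cv2.resize(p["image"][160:330,290:490,::-1],None,fx=3.9,fy=3.5))
E
```

```text
t: 23.72
tool_pos: [0.5017, -0.35, 0.3073]
tool_rot: [-1.84, -2.53, 0.007]
contact_force: [0.7, 0.0, 0.5]
opening: 0.0427
t: 24.05
tool_pos: [0.5032, -0.3506, 0.3919]
tool_rot: [1.847, 2.54, -0.009]
contact_force: [-0.0, 0.2, -1.2]
opening: 0.0853
scene [('scoop', [(array([ 0.5  , -0.334,  0.   ]), 0.67)]), ('cover', [(array([ 0.606,  0.6  , -0.002]), 0.98), (array([0.268, 0.365, 0.   ]), 0.7)]), ('coupling', [])]
side [('scoop', [(array([ 0.501, -0.337,  0.002]), 0.69)]), ('cover', [(array([0.609, 0.592, 0.001]), 0.82), (array([0.531, 0.057, 0.129]), 0.59)]), ('coupling', [])]
wrist [('scoop', [(array([ 0.495, -0.337, -0.002]), 0.67)]), ('cover', []), ('coupling', [(array([ 0.476, -0.278, -0.006]), 0.57), (array([ 0.692, -0.287,  0.001]), 0.55)])]
```

View pics/v_scene.png

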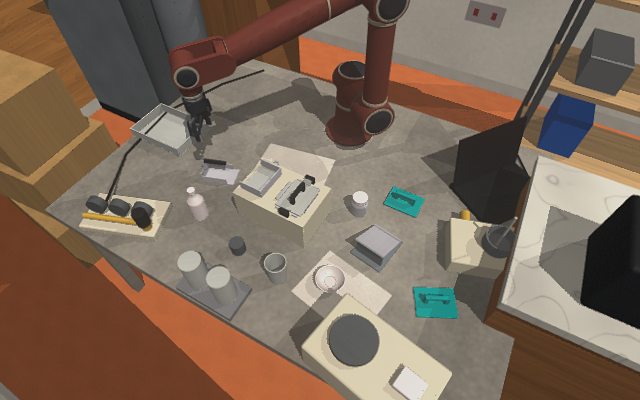

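View pics/v_sc.png

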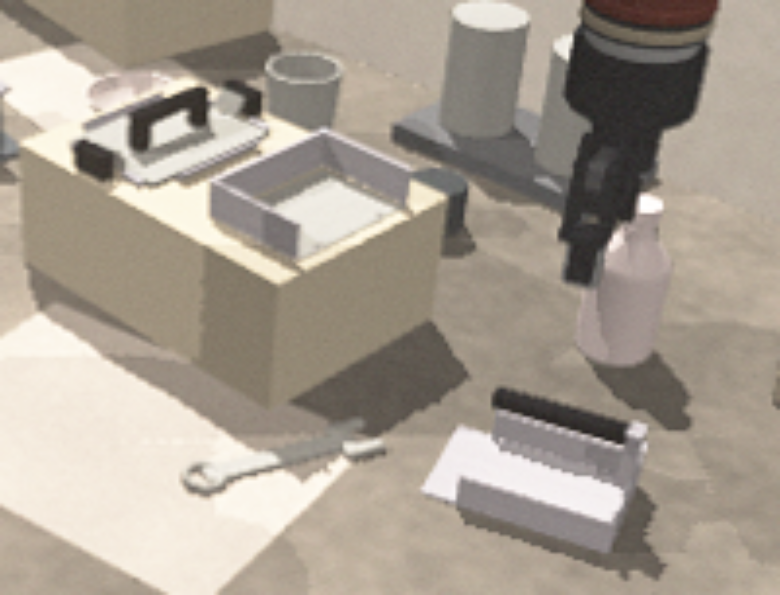

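View pics/v_wrist.png

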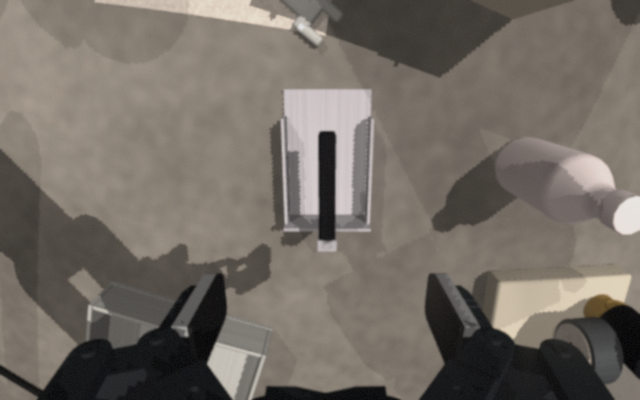

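```bash
python3 -c "
from station import ctrl
print(ctrl.finish_job(), ctrl.get_obs()['t'])"
```

```text
the job is handed in; nothing more can be done
the job is handed in; nothing more can be done
```

I finished the job and handed it in at about 24 s on the robot's clock, well inside the 67 s limit.

- **Cover:** I took the grey cover off the stand, laid it on the seat and pressed it down. The close-up afterwards showed it flat, with both clip leaves over its edges and the leaf at each end fully visible.
- **Couplings:** I picked the scoop up by its handle, pushed the flap open with its lip and tipped the load at about 46 degrees. Afterwards the scoop and the chute were empty and the flap was closed. No coupling showed in the pictures, though the inside of the bin cannot be seen. The network's two low-confidence coupling reports in the last wrist picture fit the scoop's lip and the bottle, not couplings.
- **Scoop:** It stands empty and flat on the bench, about 5 mm from where it started. The gripper is open and clear of everything.
- **Other things on the bench:** I touched none of them, and they look unmoved in the final scene and side pictures. I did not measure their positions again.

Two contacts were harder than planned:
- **Pressing the cover:** the last press reached about 34 N down with 22 N sideways, against the 10 to 18 N described.
- **Extra push on the flap:** the scoop had drifted about 13 mm sideways and briefly reached about 29 N on the wrist reading, probably against a guard wall. I backed it out, and nothing looks disturbed.

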